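Fish a keeper disc out of the slot beside the plaster vibrator

TASK

A steel keeper disc has dropped into the narrow slot between the plaster vibrator and its clear splash guard. Take the bent rod from its fork stand, reach down behind the disc and, with the rod's foot kept lightly on the uneven plaster at the bottom, rake the disc out of the slot until it lies wholly on the open front of the drip tray; press gently, for the tray is brittle, and do not touch the disc with the fingers. Then hang the rod back in its fork and leave the plaster cast, the bowl and the jar where they are.

Things in the scene. Friction and masses are not known exactly. Their poses are not given: they have to be found in the camera images.
- vibrator: Grey plaster vibrator (127 x 128, 86 mm high) fixed in a grey drip tray 200 x 180 mm with an L-shaped clear splash guard at its left and back (5 mm thick, top z = 0.090). Origin: centre of the tray's underside; x points from the tray's open front to the back, y left, z up. Tray floor 5 mm above the origin, rims 11 to 14 mm. More than 20 N from the rod on any of it (plaster included) cracks it
- slot_mouth (a point): Middle of the slot's mouth (vibrator x = -0.035, y = 0.062), at the height of the bare tray floor; axes as the vibrator's. The slot runs from here along +x for 127 mm between the vibrator's side and the guard, 36 mm wide, open at the top and here at the front. In front of it the tray is open as far as the front rim, 61 mm towards -x
- slot_end (a point): Middle of the slot's closed end, height of the bare tray floor. Hard plaster coats the slot's floor: level and 3 mm thick at the back, where the disc lies, then with one or two lumps across it, 6 to 7 mm thick, up to the mouth, thinning to nothing in front of it; slopes up to 11 degrees. Where the lumps lie differs and is not measured. It is rigid: 0.5 mm of overtravel can make 7 N
- disc_center (a point): Centre of the dark steel keeper disc, 24 mm across, 3 mm thick, upper edge bevelled 1.4 mm, lying flat on the plaster in the back half of the slot; 12 to 25 g. A rod foot held more than about 1 mm above the plaster slides over it
- hook_grip (a point): Middle of the wooden handle of the bent rod: handle 14 x 14 mm, 80 mm long, upright, z up. Its collar (steel, 24 mm across, 4 mm thick) has its underside 44 mm below this point; from it hangs a 6 mm steel rod whose lowest end is bent square to the side, towards -y, as a foot reaching 21 mm from the rod's axis. Underside of the foot 144 mm below this point. About 70 g
- hook_foot (a point): Middle of the bent foot, on the axis of its 6 mm bar (3 mm above its underside), 9 mm from the upright rod's axis towards -y; the foot and rod together span 12 mm either way along y; axes as the handle's
- fork_slot (a point): Centre of the fork's slot, level with the top of its prongs, 112 mm above the bench on a fixed stand. Own x points to the post; the fork opens to -x, slot 10 mm wide, flared mouth 37 mm from here. The rod hangs through it with its collar on the prongs; it is taken out by lifting it 5 to 15 mm and drawing it 60 mm or more towards -x, and hung back the reverse way. Base plate 8 mm high
- cast: yellow plaster jaw cast, 56 x 60 x 28 mm, standing loose on the vibrator's top; origin at the centre of its underside
- bowl: green rubber mixing bowl, 120 mm wide, 64 mm high, behind the vibrator; origin at the centre of its underside
- jar: lidded powder jar, 48 mm wide, 58 mm high; origin at the centre of its underside

How it is judged:
By the outcome, as a careful person would: the job done as asked, in the order asked, and still so for the second after the job is handed in, with the robot touching nothing.
It also fails if it takes over 72 s, if anything falls off the work surface, if the arm or the gripper's body presses on something with over 40 N, if the wrist force passes 120 N, or if a joint passes its speed limit or range.

ROBOT

A 6-joint arm with a two-finger parallel gripper is mounted at the origin on a cart in front of the work surface, level with it; the furniture and walls round the work are solid. World frame = base frame: x ahead of the robot, y to its left, z up, the work surface at z = 0. Lengths are in m, angles in rad, forces in N, time in s.
With the tool pointing down it reaches from about 0.3 to 1 m from the base axis. Payload 5.1 kg.
Tool frame: the origin (TCP) lies on the centre line of the jaws, within the pads' length; the fingertips stand 25 mm ahead of it and the grasp point (between the pads) lies 6 mm ahead of it; x points along the fingers, y is the direction in which the jaws open and shut, and the axes are right-handed (so a half turn about x gives the same grasp; the last joint's range is limited). The gripper opens to 95 mm and grips with 3 to 60 N. Pads are 20 mm wide; open, the fingers measure 119 mm over their backs; the gripper's body (75 mm by 180 mm) begins 59 mm behind the grasp point.
Start: joints at [1.064, 0.124, 1.65, -0, 1.367, -0.083], TCP at [0.267, 0.592, 0.24] pointing down, gripper open.
Joint ranges: [-2.61, 2.61], [-1.02, 2.33], [0.03, 2.71], [-1.35, 4.49], [0.32, 2.68], [-2.91, 2.91]. Speed limits (rad/s): [2.57, 2.57, 3.14, 3.14, 3.14, 3.14].

INTERFACE

Orientations are given as a 3x3 rotation matrix whose columns are the frame's x, y, z axes.
In Python, from rig import env, imaging gives the robot as it stands.
- The arm moves only by the tool apply_moves, never from a script. Its argument "rows" is a list that holds one entry, the list of rows, each a list of 7 numbers: the shift along the world's x, y, z in m, then the turn, a rotation vector about the world's x, y, z in rad, then the finger opening in m, from 0 to 0.0951. A call has 1 to 10 rows; each row shifts and turns the commanded pose from where the row before left it; what a row does not reach is not made up. A row lasts 1/10 s, in which the tool goes at most 50 mm and 8.59 degrees, less where a joint would pass 70% of its speed; a pose out of reach is approached as far as the arm can. A call with a gripper value outside its range is refused whole. The fingers move at their own pace and stop on an object; "force" is the grip in N (left out, the last holds). Time passes only in rows, so rows that do not move let the fingers close. It gives the time, the measured TCP pose, the force and the opening at its end, in the units of the state.
- env.observe(): the state, without advancing time (a new reading comes with each control period).
- imaging.grab_frame(name): name is "scene" or "top" or "wrist"; returns a dict with "color" (384x512x3 uint8, red, green, blue), "depth" (384x512 float32, m along the optical axis (not along the pixel's ray), 0 where there is no reading), "fx", "fy", "cx", "cy" (pixels), "world_from_camera" (4x4, takes a point from camera to world coordinates). Camera axes: x right, y up, looking along -z (the intrinsics and any distortion apply to the point x, -y, -z); pixel columns grow to the right and rows downward; lengths in m; the calibration is good to about 2 mm. A picture is of the moment at which its call begins.
- env.job_done(): hands the job in, once; it reports no verdict.
The state is a dict: "t": time; "qpos": joint angles; "joint_velocities": joint speeds; "joint_efforts": joint torques, N m; "tcp_pos": TCP position; "eef_rot": TCP orientation; "ft_force": force on the tool from outside, world axes, zero at the start; "wrist_torque": the same for the moment, N m; "width": finger opening in m.
Only numpy, scipy, OpenCV 4.12 (cv2) and the standard library are available. Lean on these libraries where they do the work, as an engineer would, in place of code of your own. Each camera call takes 0.05 s, during which the arm holds its last target.

## Working session

There is one attempt and no reset: what is moved stays moved. The work goes in short steps, Python scripts to look and compute and a tool call to move; the robot and the scene stay as the last step left them, time stands still between calls to the robot, and variables do not carry over. Pictures are saved under pics/ and viewed, and the job is handed in when it is done.

Besides the shell and the picture viewer there is one more tool, called as a command line: name --argument value ..., lists and objects as JSON in quotes. apply_moves: Moves the arm, as the interface text tells. Its arguments: {"type":"object","properties":{"rows":{"type":"array"},"force":{"type":"number"}},"required":["rows"]}

```bash
ls; mkdir -p pics; python3 - <<'E'
from rig import env, imaging
import cv2,numpy as np
print(env.observe())
for n in ["scene","top","wrist"]:
    f=imaging.grab_frame(n)
    np.savez(f"{n}0.npz",**f)
    cv2.imwrite(f"pics/{n}0.png",cv2.resize(f["color"][:,:,::-1],None,fx=1.5,fy=1.5))
    print(n,f["fx"],f["fy"],f["cx"],f["cy"],np.round(f["world_from_camera"],3).tolist(),[k for k in f])
E
```

```text
pics
{'t': 0.0, 'qpos': array([ 1.06443025e+00,  1.24494474e-01,  1.65169392e+00,  8.33181494e-06,
        1.36746727e+00, -8.25836519e-02]), 'joint_velocities': array([ 3.97657808e-05,  4.41086182e-04,  7.77902173e-04, -1.69370788e-03,
       -2.26085495e-03, -1.81252317e-03]), 'joint_efforts': array([ 8.98045837e-04, -4.17596447e+01, -3.59937859e+01,  7.74485129e-02,
        4.91050549e-02, -1.65569163e-04]), 'tcp_pos': array([0.26701327, 0.59197357, 0.23838209]), 'eef_rot': array([[-1.00770094e-03,  4.11211725e-01,  9.11539304e-01],
       [-1.80017021e-03,  9.11537544e-01, -4.11212921e-01],
       [-9.99997872e-01, -2.05530555e-03, -1.78306143e-04]]), 'ft_force': array([0.5194068 , 0.18909531, 0.00796186]), 'wrist_torque': array([0.00598623, 0.01114088, 0.0334992 ]), 'width': 0.09520095270459279}
scene 415.22612380490773 415.22612380490773 246.74102257509725 190.99637900083172 [[0.769, 0.391, -0.505, 0.054], [-0.639, 0.449, -0.625, -0.676], [-0.017, 0.804, 0.595, 0.754], [0.0, 0.0, 0.0, 1.0]] ['color', 'depth', 'fx', 'fy', 'cx', 'cy', 'world_from_camera']
top 491.045756198217 491.045756198217 263.11279747484474 191.27497401306636 [[0.09, 0.975, -0.201, 0.357], [-0.996, 0.09, -0.013, 0.004], [0.005, 0.201, 0.98, 1.295], [0.0, 0.0, 0.0, 1.0]] ['color', 'depth', 'fx', 'fy', 'cx', 'cy', 'world_from_camera']
wrist 280.5636424804453 280.5636424804453 253.21041932877378 191.11438395986622 [[0.411, -0.875, -0.256, 0.195], [0.912, 0.394, 0.117, 0.625], [-0.001, -0.281, 0.96, 0.383], [0.0, 0.0, 0.0, 1.0]] ['color', 'depth', 'fx', 'fy', 'cx', 'cy', 'world_from_camera']
```

View pics/scene0.png

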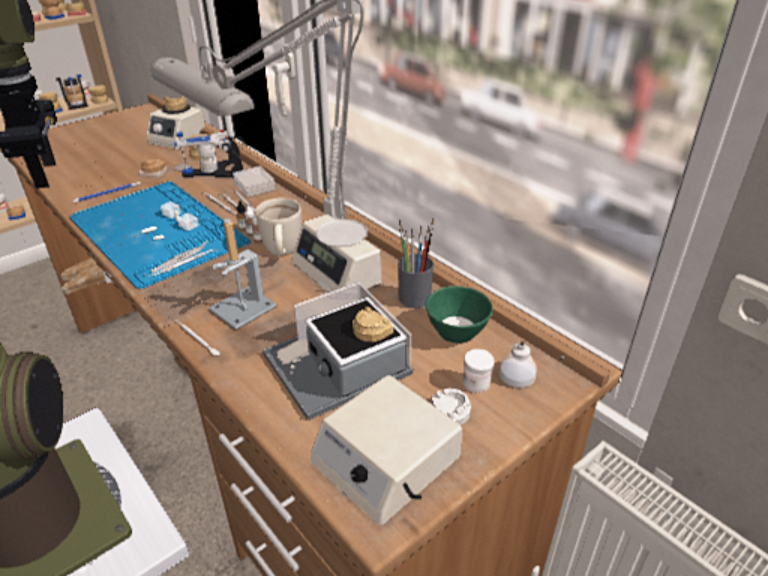

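View pics/top0.png

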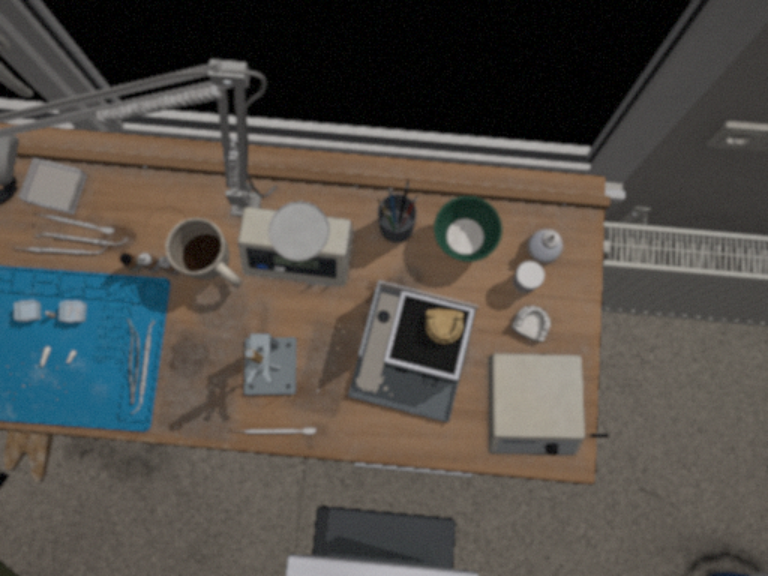

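View pics/wrist0.png

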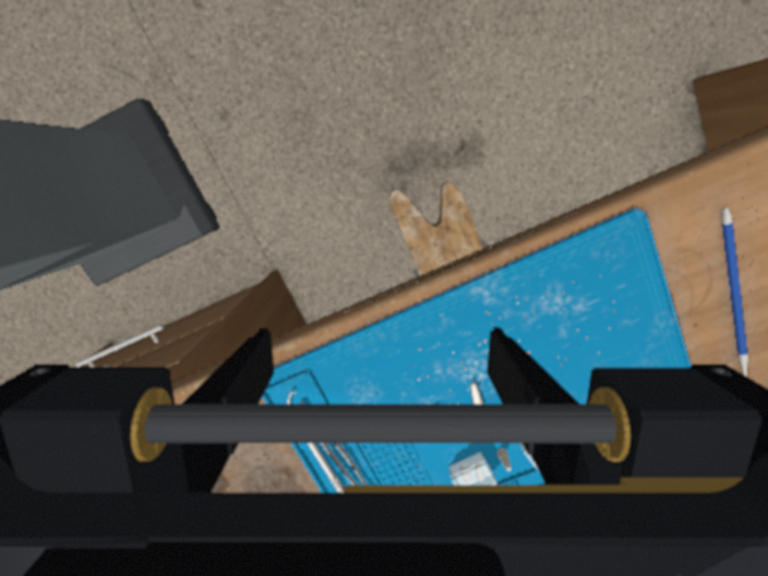

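```bash
cat > h.py <<'E'
import numpy as np,cv2
def load(n): return dict(np.load(n+".npz"))
def pts(f):
    d=f["depth"];v,u=np.mgrid[0:384,0:512]
    P=np.stack([(u-f["cx"])/f["fx"]*d,-(v-f["cy"])/f["fy"]*d,-d],-1)
    W=f["world_from_camera"]
    return P@W[:3,:3].T+W[:3,3]
def at(f,uv,z):
    W=f["world_from_camera"];r=W[:3,:3]@np.array([(uv[0]-f["cx"])/f["fx"],-(uv[1]-f["cy"])/f["fy"],-1]);c=W[:3,3]
    return c+r*(z-c[2])/r[2]
def proj(f,p):
    W=f["world_from_camera"];q=W[:3,:3].T@(np.asarray(p)-W[:3,3])
    return f["cx"]+f["fx"]*q[0]/-q[2], f["cy"]-f["fy"]*q[1]/-q[2]
E
python3 - <<'E'
from h import *
f=load("top0");c=f["color"][:,:,::-1]
cv2.imwrite("pics/topA.png",cv2.resize(c[180:290,220:330],None,fx=5.4,fy=5.4,interpolation=cv2.INTER_CUBIC))
cv2.imwrite("pics/topB.png",cv2.resize(c[210:280,150:220],None,fx=8,fy=8,interpolation=cv2.INTER_CUBIC))
f=load("scene0");c=f["color"][:,:,::-1]
cv2.imwrite("pics/scB.png",cv2.resize(c[130:280,130:290],None,fx=4,fy=4,interpolation=cv2.INTER_CUBIC))
E
```

```text
(no output)
```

View pics/topA.png

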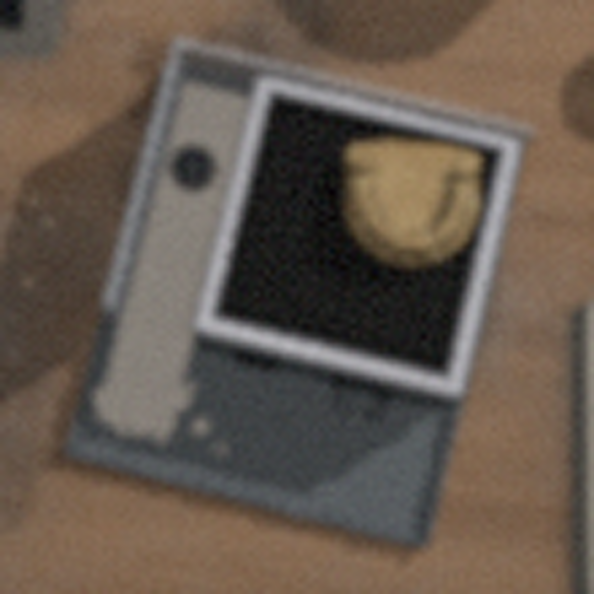

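View pics/topB.png

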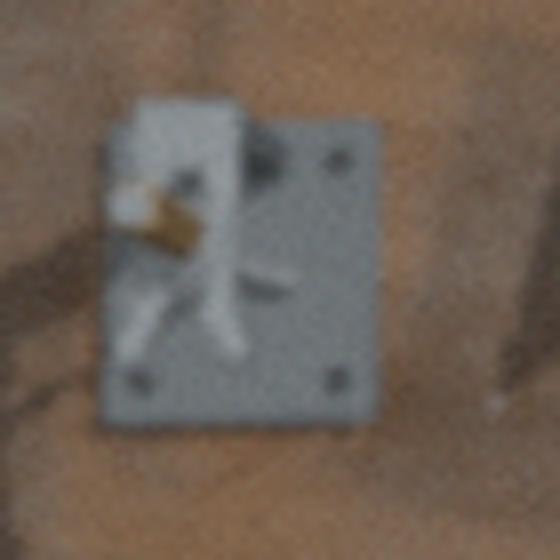

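View pics/scB.png

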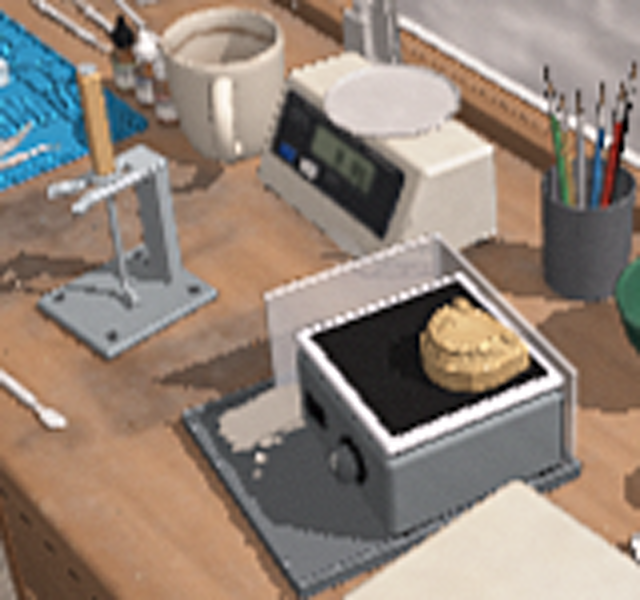

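```bash
python3 - <<'E'
from h import *
np.set_printoptions(precision=4,suppress=True)
f=load("top0");P=pts(f)
o=np.array([220,180]);g=lambda a,z:at(f,np.array(a)/5.4+o-0.4,z)
print("vib top corners");
C=[g(a,.086) for a in [(262,77),(525,140),(462,397),(197,330)]]
for c in C: print(c)
for i in range(4): print(np.linalg.norm(C[i]-C[(i+1)%4]))
print("tray front corners",g((65,460),.011),g((425,548),.011))
print("disc",g((193,168),.011))
v,u=[int(round(x)) for x in (168/5.4+180,193/5.4+220)]
print("disc depth",P[v-1:v+2,u-1:u+2].reshape(-1,3).mean(0))
# fork crop 8x, off 150,210
o2=np.array([150,210]);g2=lambda a,z:at(f,np.array(a)/8+o2-0.45,z)
print("base corners",[g2(a,.008) for a in [(105,125),(380,118),(378,425),(102,425)]])
print("prong tips",g2((128,352),.112),g2((232,350),.112)); print("handle top",g2((130,207),.196)); print("foot tip",g2((295,283),.015))
print("post top pts",P[210+14:210+20,150+18:150+29,2])
for n in["top0","scene0"]:
    f=load(n);P=pts(f);m=(P[...,2]>.09)&(P[...,2]<.25)&(P[...,0]>.3)&(P[...,0]<.6)&(P[...,1]>.1)&(P[...,1]<.4)
    c=f["color"].astype(int);w=m&(c[...,0]-c[...,2]>50)
    print(n,m.sum(),w.sum());q=P[w];print(q[np.argsort(q[:,2])][::max(1,len(q)//12)])
E
```

```text
vib top corners
[0.5998 0.0073 0.086 ]
[ 0.5813 -0.1166  0.086 ]
[ 0.4605 -0.0962  0.086 ]
[0.4798 0.0265 0.086 ]
0.12529378267617508
0.12249789477447352
0.1241704859906952
0.12144880638312613
tray front corners [0.4196 0.0851 0.011 ] [ 0.3938 -0.0901  0.011 ]
disc [0.5664 0.0372 0.011 ]
disc depth [0.5656 0.0354 0.0123]
base corners [array([0.5061, 0.2769, 0.008 ]), array([0.5167, 0.187 , 0.008 ]), array([0.417 , 0.1759, 0.008 ]), array([0.4088, 0.265 , 0.008 ])]
prong tips [0.4269 0.239  0.112 ] [0.4303 0.2081 0.112 ]
handle top [0.4621 0.2271 0.196 ]
foot tip [0.4596 0.2072 0.015 ]
post top pts [[0.1164 0.1084 0.1108 0.1128 0.1082 0.1149 0.1104 0.1086 0.1143 0.1147
  1.2953]
 [0.1141 0.1149 0.1136 0.1125 0.113  0.1148 0.1101 0.1151 0.1099 0.111
  0.114 ]
 [0.1109 0.1086 0.111  0.1159 0.1151 0.1083 0.1096 0.1177 0.1116 0.1135
  0.1129]
 [0.1116 0.1136 0.1098 0.1178 0.1084 0.1131 0.1091 0.1147 0.1142 0.1115
  0.1126]
 [0.1137 0.1086 0.1137 0.1115 0.1105 0.1143 0.1129 0.1138 0.1099 0.1141
  0.1132]
 [0.1112 0.1116 0.112  0.1142 0.1145 0.1114 0.1139 0.1138 0.1158 0.113
  0.1151]]
top0 430 0
[]
scene0 416 129
[[0.4603 0.2242 0.1156]
 [0.4591 0.2193 0.1252]
 [0.4536 0.2188 0.1311]
 [0.4528 0.2211 0.1368]
 [0.4587 0.218  0.1455]
 [0.4543 0.2198 0.1498]
 [0.4613 0.2193 0.1566]
 [0.454  0.2261 0.1628]
 [0.4587 0.2218 0.1692]
 [0.4667 0.2236 0.1745]
 [0.4603 0.2208 0.1815]
 [0.4606 0.2192 0.1883]
 [0.4532 0.2254 0.1946]]
```

```bash
python3 - <<'E'
from h import *
np.set_printoptions(precision=3,suppress=True)
for n in["top0","scene0"]:
    f=load(n);P=pts(f);m=(f["depth"]>0)&(P[...,2]>.2)&(P[...,0]>.1)&(P[...,0]<.8)&(P[...,1]>-.4)&(P[...,1]<.75)
    q=P[m];print(n,len(q))
    H,_,_=np.histogram2d(q[:,0],q[:,1],bins=[np.arange(.1,.85,.1),np.arange(-.4,.8,.1)]);print(H.astype(int))
E
```

```text
top0 4167
[[   0    0    0    0    0    0    0   32    0    0    0    0]
 [   0    0    0    0    0    0    0   38    5   44    0    0]
 [   0    0    0    0    0    0    0    0    0    0    0    0]
 [   0    0    0    0    0    0   14    0    0    0    0    0]
 [   0    0    0    0    0    0    0    0    0    0    0    0]
 [   0    0    0    0    0    0    0    0    0    0   81    0]
 [   0    0    0    0    0   62 1831  860  564  370  266    0]]
scene0 5702
[[   0    0    0   15   18    0    0    0    0    0    0    0]
 [   0    0    0    0    0    0    0    0  244 2148  115    0]
 [   0    0    0    0    0    0    0    0    0  255  167    0]
 [   0    0    0    0    0    0    2    0    0    0    0    0]
 [   0    0    0    0    0    0    0    0    0    0    0    0]
 [   0    0    0    0    0    0    0    0    0    0  207   93]
 [   0    0    0    0    0   47 1053  321  222  184  493  118]]
```

apply_moves --rows '[[[0.03,-0.04,0.01,0,0,0.06,0.095],[0.03,-0.04,0.01,0,0,0.06,0.095],[0.03,-0.04,0.01,0,0,0.06,0.095],[0.03,-0.04,0.01,0,0,0.06,0.095],[0.03,-0.04,0.01,0,0,0.03,0.095],[0.03,-0.04,0.01,0,0,0,0.095]]]'

```text
t: 0.75
tcp_pos: [0.4445, 0.3553, 0.2986]
eef_rot: [[-0.0, 0.152, 0.988], [-0.0, 0.988, -0.152], [-1.0, -0.0, -0.0]]
ft_force: [0.4, 0.9, 0.2]
width: 0.095
```

apply_moves --rows '[[[0.02,-0.045,0.01,0,0,0,0.095],[0.02,-0.045,0.01,0,0,0,0.095],[0.02,-0.045,0.01,0,0,0,0.095],[0.02,-0.045,0,0,0,0,0.095],[0.02,-0.045,0,0,0,0,0.095],[0.02,-0.045,0,0,0,0,0.095],[0.02,-0.045,0,0,0,0,0.095],[0,0,0,0,0,0,0.095],[0,0,0,0,0,0,0.095]]]'

```text
t: 1.65
tcp_pos: [0.5835, 0.0419, 0.3277]
eef_rot: [[-0.001, 0.156, 0.988], [0.001, 0.988, -0.156], [-1.0, 0.0, -0.001]]
ft_force: [-0.4, -0.2, 0.3]
width: 0.095
```

```bash
cat > snap.py <<'E'
import sys
from rig import env, imaging
import cv2,numpy as np
for n in sys.argv[2:]:
    f=imaging.grab_frame(n)
    np.savez(f"{n}{sys.argv[1]}.npz",**f)
    cv2.imwrite(f"pics/{n}{sys.argv[1]}.png",cv2.resize(f["color"][:,:,::-1],None,fx=1.5,fy=1.5,interpolation=cv2.INTER_CUBIC))
s=env.observe();print(s["t"],s["tcp_pos"],s["ft_force"],s["width"])
E
python3 snap.py 1 wrist
```

```text
1.7 [0.5832738  0.04294461 0.3278926 ] [-0.68746123  0.21671435 -0.02318086] 0.09571580170480463
```

View pics/wrist1.png

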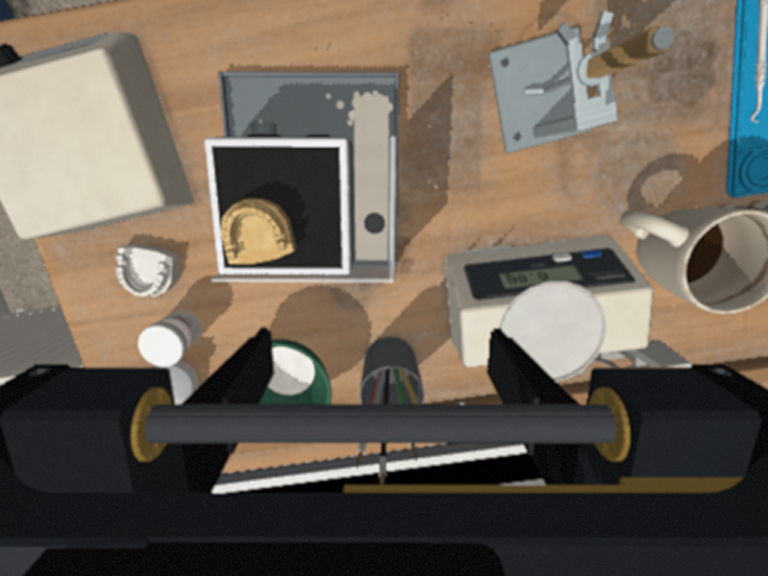

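```bash
python3 - <<'E'
from h import *
f=load("wrist1");c=f["color"][:,:,::-1]
cv2.imwrite("pics/wA.png",cv2.resize(c[35:200,130:280],None,fx=3.6,fy=3.6,interpolation=cv2.INTER_CUBIC))
cv2.imwrite("pics/wB.png",cv2.resize(c[0:110,320:460],None,fx=5,fy=5,interpolation=cv2.INTER_CUBIC))
E
```

```text
(no output)
```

View pics/wA.png

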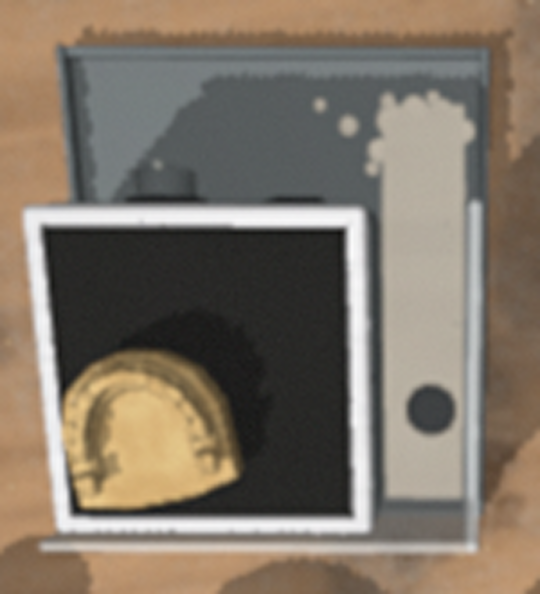

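View pics/wB.png

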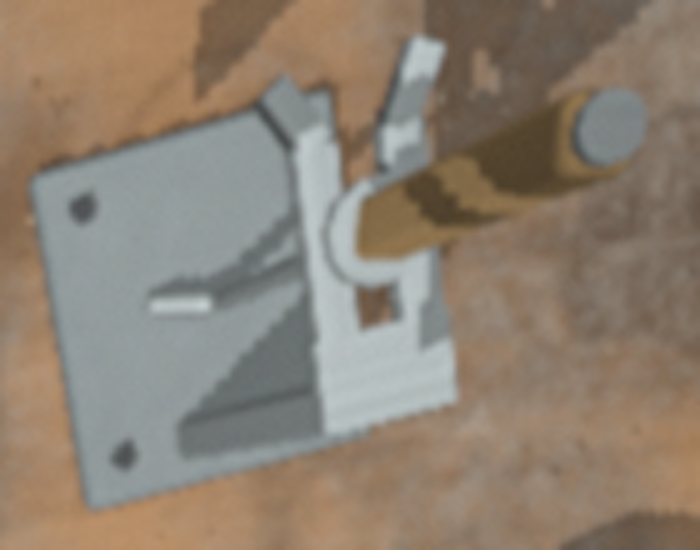

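```bash
python3 - <<'E'
from h import *
from scipy.optimize import least_squares
np.set_printoptions(precision=4,suppress=True)
f=load("wrist1")
cor=[((60,47),(-.1,-.09,.012)),((490,45),(-.1,.09,.012)),((22,207),(-.035,-.084,.086)),((370,205),(-.035,.044,.086)),((373,532),(.092,.044,.086)),((58,535),(.092,-.084,.086)),((478,550),(.097,.085,.09))]
def tf(p,q):
    c,s=np.cos(p[2]),np.sin(p[2]);return np.array([p[0]+c*q[0]-s*q[1],p[1]+s*q[0]+c*q[1],q[2]])
def res(p):
    return np.concatenate([np.array(proj(f,tf(p,q)))-(np.array(a)/3.6+[130,35]-.36) for a,q in cor])
r=least_squares(res,[.5,0,-.15]);p=r.x
print("vib",p,np.degrees(p[2]));print(res(p).reshape(-1,2))
gA=lambda a,z:at(f,np.array(a)/3.6+[130,35]-.36,z)
d=gA((431,409),.011);
R=np.array([[np.cos(p[2]),np.sin(p[2])],[-np.sin(p[2]),np.cos(p[2])]])
print("disc",d,"vibframe",R@(d[:2]-p[:2]))
for n,q in dict(mouth=(-.035,.062,0),end=(.092,.062,0)).items(): print(n,tf(p,q))
gB=lambda a,z:at(f,np.array(a)/5+[320,0]-.4,z)
for n,a,z in [("top",(610,125),.196),("collar",(372,232),.116),("foottip",(150,303),.015),("base1",(30,183),.008),("base2",(95,510),.008),("base3",(330,90),.008),("base4",(460,400),.008),("prongL",(430,40),.112),("prongR",(283,78),.112),("inR1",(355,290),.112),("inL1",(408,285),.112),("sqR2",(357,328),.112),("sqL2",(403,320),.112)]: print(n,gB(a,z))
# plaster profile
P=pts(f);q=P[(f["depth"]>0)];L=(q[:,:2]-p[:2])@R.T
for y0,y1 in [(.052,.072),(-.04,.02)]:
  for x in np.arange(-.1,.095,.008):
    m=(L[:,0]>x)&(L[:,0]<x+.008)&(L[:,1]>y0)&(L[:,1]<y1)&(q[:,2]<.03)
    print(round(x+.004,3),m.sum(),round(1000*np.median(q[m,2]),2) if m.sum() else None, round(1000*q[m,2].std()/max(1,m.sum())**.5,2) if m.sum() else None)
E
```

```text
vib [ 0.506  -0.0163 -0.1552] -8.890634797391614
[[-1.1356 -0.5858]
 [ 0.5028 -0.1264]
 [-1.5084 -1.8765]
 [ 0.4204 -1.412 ]
 [ 1.4843  2.2536]
 [-0.8321  1.5286]
 [ 1.1464  1.3576]]
disc [0.5656 0.0393 0.011 ] vibframe [0.0502 0.0642]
mouth [0.481  0.0503 0.    ]
end [0.6065 0.0307 0.    ]
top [0.4612 0.2289 0.196 ]
collar [0.462  0.2259 0.116 ]
foottip [0.4587 0.2084 0.015 ]
base1 [0.4197 0.1775 0.008 ]
base2 [0.5154 0.19   0.008 ]
base3 [0.409  0.2662 0.008 ]
base4 [0.5005 0.3039 0.008 ]
prongL [0.4241 0.2413 0.112 ]
prongR [0.4265 0.2084 0.112 ]
inR1 [0.4734 0.2236 0.112 ]
inL1 [0.4742 0.236  0.112 ]
sqR2 [0.4818 0.2239 0.112 ]
sqL2 [0.4817 0.2347 0.112 ]
-0.096 84 8.63 0.28
-0.088 79 4.94 0.11
-0.08 78 5.35 0.11
-0.072 66 5.83 0.11
-0.064 77 7.29 0.1
-0.056 65 8.77 0.11
-0.048 76 10.1 0.09
-0.04 65 11.57 0.12
-0.032 78 11.6 0.11
-0.024 65 10.4 0.1
-0.016 64 9.02 0.13
-0.008 64 9.98 0.14
0.0 78 10.54 0.1
0.008 65 9.02 0.13
0.016 65 8.38 0.11
0.024 65 7.98 0.09
0.032 65 7.85 0.1
0.04 65 8.37 0.19
0.048 61 10.58 0.12
0.056 56 10.94 0.15
0.064 52 8.15 0.17
0.072 59 7.87 0.09
0.08 57 7.89 0.11
0.088 50 7.99 0.14
0.096 45 15.38 1.15
-0.096 244 7.61 0.18
-0.088 230 4.91 0.06
-0.08 236 4.86 0.06
-0.072 200 4.67 0.07
-0.064 228 4.96 0.06
-0.056 219 4.78 0.06
-0.048 191 4.81 0.06
-0.04 113 4.86 0.09
-0.032 0 None None
-0.024 0 None None
-0.016 0 None None
-0.008 0 None None
0.0 0 None None
0.008 0 None None
0.016 0 None None
0.024 0 None None
0.032 0 None None
0.04 0 None None
0.048 0 None None
0.056 0 None None
0.064 0 None None
0.072 0 None None
0.08 0 None None
0.088 0 None None
0.096 0 None None
```

apply_moves --rows '[[[-0.014,0.03,-0.01,0,0,0.05,0.095],[-0.014,0.03,-0.01,0,0,0.05,0.095],[-0.014,0.03,-0.01,0,0,0.05,0.095],[-0.014,0.03,-0.01,0,0,0.05,0.095],[-0.014,0.03,-0.01,0,0,0.05,0.095],[-0.014,0.03,-0.01,0,0,0.03,0.095],[0,0,0,0,0,0,0.095],[0,0,0,0,0,0,0.095]]]'

```text
t: 2.5
tcp_pos: [0.4984, 0.2243, 0.2683]
eef_rot: [[-0.0, -0.129, 0.992], [-0.0, 0.992, 0.129], [-1.0, -0.0, -0.0]]
ft_force: [0.7, 0.3, 0.4]
width: 0.095
```

```bash
python3 snap.py 2 wrist
```

```text
2.55 [0.49907793 0.22358169 0.26873244] [-0.20593793 -0.23381424  0.18611699] 0.09535295034924526
```

View pics/wrist2.png

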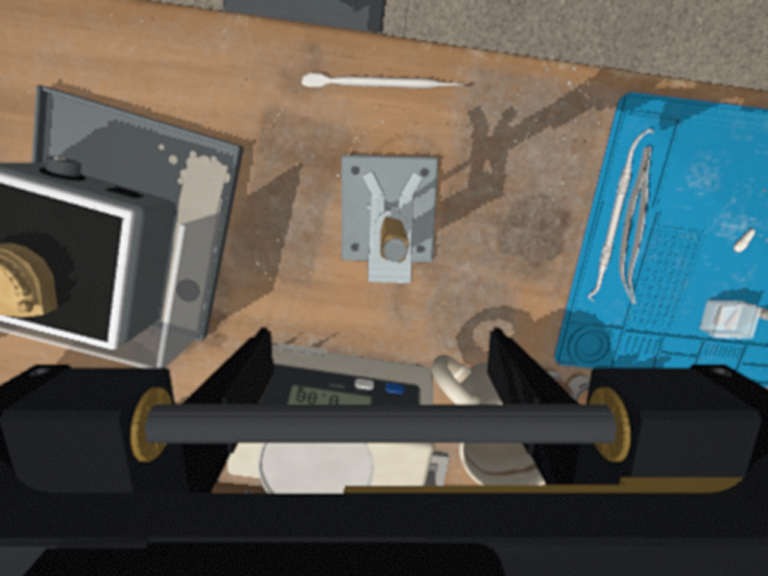

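```bash
python3 - <<'E'
from h import *
np.set_printoptions(precision=4,suppress=True)
f=load("wrist2");c=f["color"][:,:,::-1];print(f["world_from_camera"])
cv2.imwrite("pics/wC.png",cv2.resize(c[98:193,220:300],None,fx=6,fy=6,interpolation=cv2.INTER_CUBIC))
E
```

```text
[[-0.1294 -0.9514 -0.2794  0.4201]
 [ 0.9916 -0.124  -0.0371  0.2144]
 [ 0.0007 -0.2818  0.9595  0.413 ]
 [ 0.      0.      0.      1.    ]]
```

View pics/wC.png

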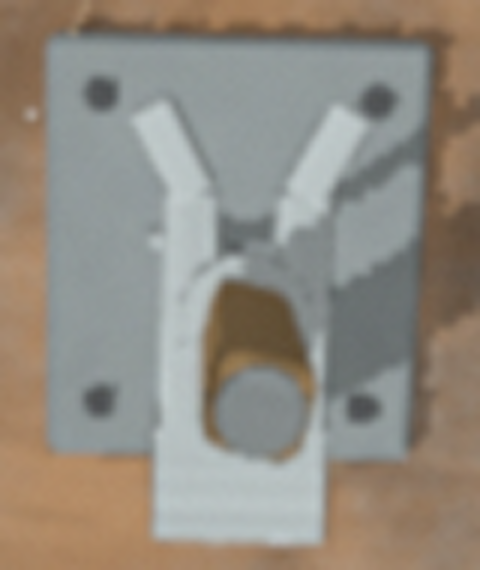

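```bash
python3 - <<'E'
from h import *
np.set_printoptions(precision=4,suppress=True)
f=load("wrist2")
g=lambda a,z:at(f,np.array(a)/6+[220,98]-.42,z)
for n,a,z in [("top",(261,410),.196),("foottip",(148,241),.015),("prL",(150,110),.112),("prR",(348,115),.112),("sL",(215,215),.112),("sR",(276,215),.112),("endL",(153,540),.112),("endR",(325,540),.112),("fl",(45,38),.008),("fr",(430,42),.008),("bl",(50,452),.008),("br",(408,455),.008)]: print(n,g(a,z))
P=pts(f);q=P[(P[...,2]>.19)&(P[...,2]<.205)&(P[...,0]<.5)&(P[...,1]<.27)&(P[...,1]>.18)&(P[...,0]>.42)];print(len(q),q.mean(0),q.min(0),q.max(0))
E
```

```text
top [0.4618 0.2278 0.196 ]
foottip [0.4604 0.2072 0.015 ]
prL [0.4283 0.2066 0.112 ]
prR [0.4247 0.2407 0.112 ]
sL [0.4445 0.2201 0.112 ]
sR [0.4432 0.2307 0.112 ]
endL [0.5048 0.2165 0.112 ]
endR [0.5007 0.2482 0.112 ]
fl [0.4184 0.1781 0.008 ]
fr [0.4078 0.266  0.008 ]
bl [0.5151 0.1894 0.008 ]
br [0.5044 0.2769 0.008 ]
297 [0.461  0.2275 0.197 ] [0.4547 0.2208 0.1901] [0.4687 0.2348 0.2001]
```

apply_moves --rows '[[[-0.013,0.001,0,0,0,-0.1,0.095],[-0.013,0.001,0,0,0,-0.1,0.095],[-0.011,0.002,-0.015,0,0,-0.084,0.095],[0,0,-0.025,0,0,0,0.07],[0,0,-0.025,0,0,0,0.05],[0,0,-0.025,0,0,0,0.04],[0,0,-0.015,0,0,0,0.04],[0,0,0,0,0,0,0.04],[0,0,0,0,0,0,0.03]]]'

```text
t: 3.45
tcp_pos: [0.4632, 0.2267, 0.1642]
eef_rot: [[0.001, 0.158, 0.987], [0.0, 0.987, -0.158], [-1.0, 0.0, 0.001]]
ft_force: [-0.4, 0.3, 0.5]
width: 0.0528
```

```bash
python3 snap.py 3 wrist scene
```

```text
3.55 [0.46369287 0.22704941 0.16522823] [-0.25678155 -0.36141503  0.50583789] 0.04451221410291072
```

View pics/wrist3.png

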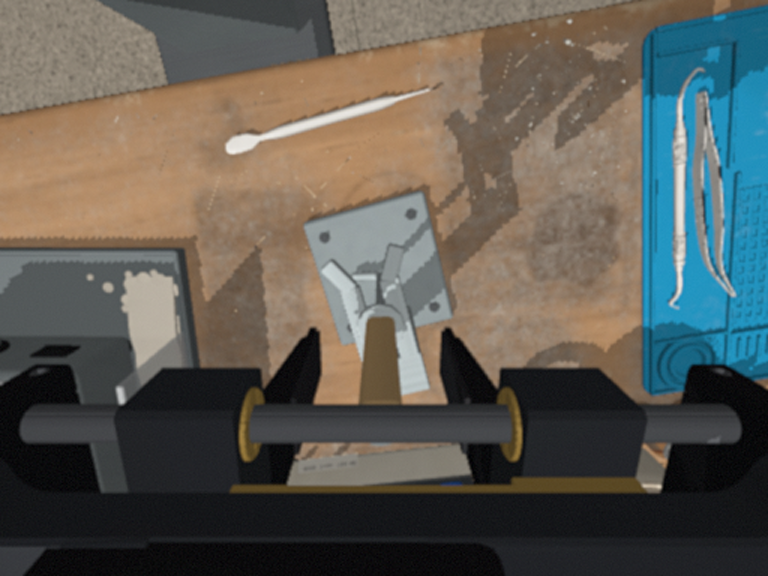

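apply_moves --rows '[[[-0.001,0,0,0,0,0,0.008],[0,0,0,0,0,0,0.008],[0,0,0,0,0,0,0.008],[0,0,0,0,0,0,0.008],[0,0,0,0,0,0,0.008],[0,0,0,0,0,0,0.008],[0,0,0,0,0,0,0.008]]]' --force 40

```text
t: 4.25
tcp_pos: [0.4617, 0.2269, 0.1637]
eef_rot: [[0.0, 0.157, 0.988], [0.0, 0.988, -0.157], [-1.0, 0.0, 0.0]]
ft_force: [-1.1, -0.2, 2.6]
width: 0.0137
```

```bash
python3 snap.py 4 wrist scene top
```

```text
4.4 [0.46164889 0.22688413 0.16362997] [-0.99510847  0.02448837  2.79939547] 0.013972726236892642
```

View pics/wrist4.png

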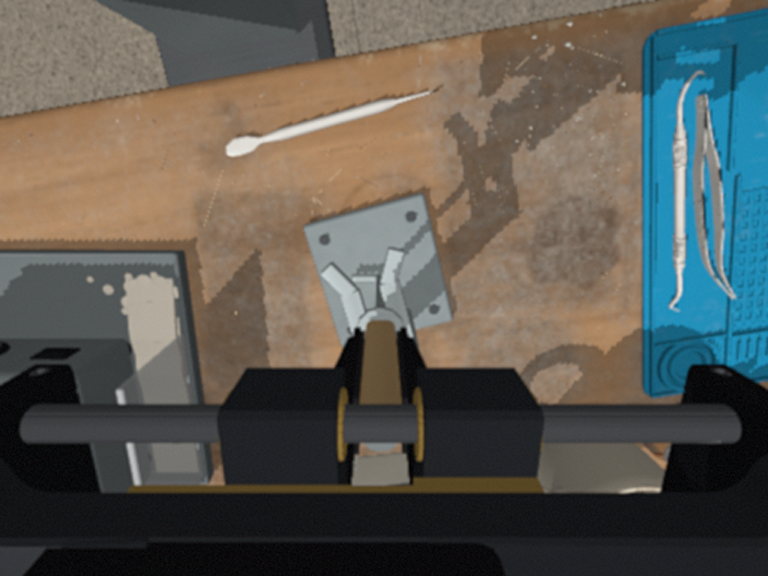

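apply_moves --rows '[[[0,0,0.006,0,0,0,0.008],[0,0,0.006,0,0,0,0.008],[0,0,0,0,0,0,0.008],[-0.015,-0.0018,0,0,0,0,0.008],[-0.02,-0.0025,0,0,0,0,0.008],[-0.02,-0.0025,0,0,0,0,0.008],[-0.025,-0.003,0,0,0,0,0.008],[0,0,0,0,0,0,0.008],[0,0,0,0,0,0,0.008]]]'

```text
t: 5.3
tcp_pos: [0.3816, 0.2171, 0.1755]
eef_rot: [[0.001, 0.157, 0.988], [0.0, 0.988, -0.157], [-1.0, 0.0, 0.001]]
ft_force: [-0.7, -0.1, -0.4]
width: 0.0141
```

```bash
python3 snap.py 5 wrist scene; python3 - <<'E'
from h import *
np.set_printoptions(precision=4,suppress=True)
f=load("wrist1");p=[.506,-.0163,-.1552]
R=np.array([[np.cos(p[2]),np.sin(p[2])],[-np.sin(p[2]),np.cos(p[2])]])
gA=lambda a,z:at(f,np.array(a)/3.6+[130,35]-.36,z)
for a in [(383,130),(464,130),(383,250),(465,250),(383,300),(466,300),(384,480),(467,480),(425,500)]:
  print(a,R@(gA(a,.009)[:2]-p[:2]))
E
```

```text
5.4 [0.38218796 0.21712869 0.17564549] [-0.49112305 -0.24659983 -0.21533856] 0.014169901567579992
(383, 130) [-0.0677  0.0443]
(464, 130) [-0.0677  0.0787]
(383, 250) [-0.019   0.0434]
(465, 250) [-0.0189  0.0793]
(383, 300) [0.0022 0.043 ]
(466, 300) [0.0023 0.0799]
(384, 480) [0.0836 0.042 ]
(467, 480) [0.0836 0.0808]
(425, 500) [0.0932 0.0611]
```

View pics/wrist5.png

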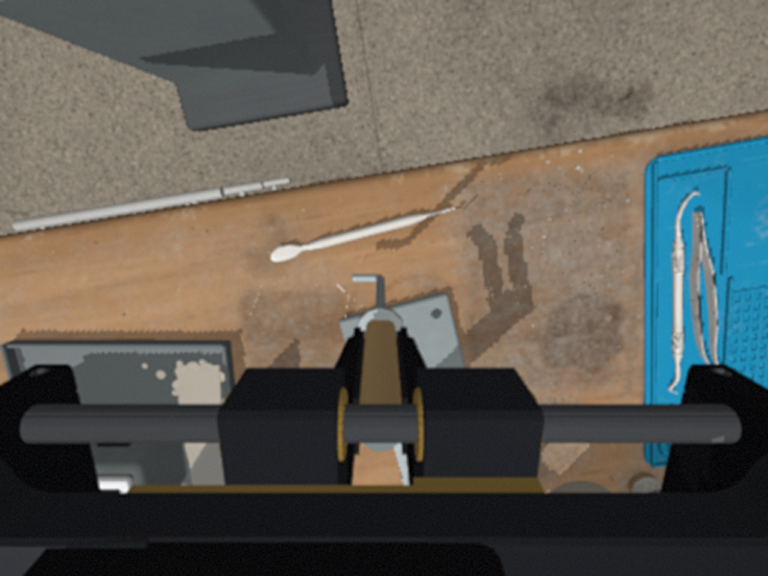

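View pics/scene5.png

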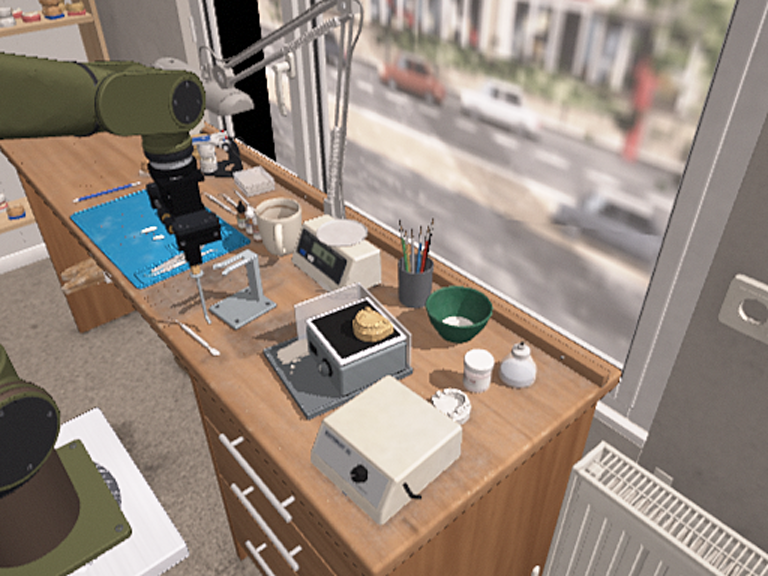

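```bash
python3 - <<'E'
from h import *
np.set_printoptions(precision=4,suppress=True)
f=load("wrist5");c=f["color"][:,:,::-1]
cv2.imwrite("pics/wD.png",cv2.resize(c[170:240,215:285],None,fx=8,fy=8,interpolation=cv2.INTER_CUBIC))
P=pts(f)
print((P[180:192,230:260,2]*1000).astype(int))
E
```

```text
[[  0   0   0   0   0   0  -1   0   0   0   0   0   1   0   0  -1   0   0
    0   0   0   0   0   0  -2  -1   0   0   0  -2]
 [  0   0   0   0   1   0   1   0   0   0   0   0   0   0   0   0   0   0
    0   0   1   0   0   0   0   0   0   0   0   0]
 [  1   0   0   0   0   0   0   1   0   0   0   0   0   0   0   0   0   0
    0  -1   0   0  -1   0  -1   0   0   0   0   0]
 [ -1  -1   0   0   0   0  27  28  26  27  27  28  27  27  27  28  28  26
   26  27  28  28  28  28   0   0   0   0   0  -1]
 [  0   0   0   0   0  29  27  29  28  28  28  28  28  28  27  30  30  28
   29  28  29  29  32 320  32   0  -1   0   0   0]
 [  0   0   0   0   0  29  28  29  28  29  29  28  29  27  31 320  29  29
   30  30  29  30  35  36  37  35   0   0   0   0]
 [  0   0   0   0   0  29  29  29  29 320  29  29  29  28  29  30  29  30
   30  29  31  36  38  41  40  38  34  -1   0   0]
 [  0   0   0   0   0  28  31  28  28  29  28  29  29  27  29  30  29  27
   29  30  30  38  42  45  44  44  40   0   0   0]
 [  0   0   0   0   0  -1   0   0   0   0   0   0   0   0   0   0  -1   0
    0   0  28  44  47  49  48  47  42   0  -1  -1]
 [  0   0  -1   0   0   0   0   0   0   0   0   0   0   0   0   0   0   0
    0   0   0  47  51  52  51  51  47   0   0   0]
 [  0  -1   0   0   0   0   0   0   1   0   0   0   0   0   0   0  -1   0
    0   0   0  52  55  56  55  55  51   0   0   0]
 [  0   1   0   0  -1   0   0   0   0   0   0   0   0  -1   0  -1   0   0
    0   0   0  54  60  59  58  58  55   0   0   0]]
```

View pics/wD.png

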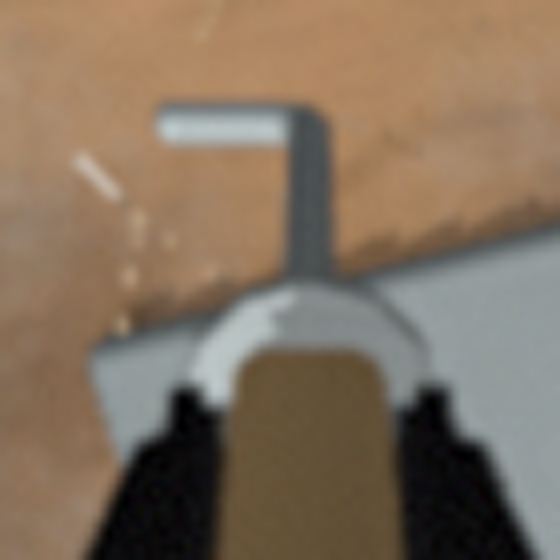

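```bash
python3 - <<'E'
from h import *
np.set_printoptions(precision=4,suppress=True)
f=load("wrist5");t=np.array([.382,.2171,.1756]);ph=-.157
R=np.array([[np.cos(ph),np.sin(ph)],[-np.sin(ph),np.cos(ph)]])
g=lambda a,z:at(f,np.array(a)/8+[215,170]-.44,z)
for a,z in [((155,124),.0268),((330,124),.0268),((310,280),.07)]: 
  w=g(a,z); print(w,R@(w-t)[:2])
E
```

```text
[0.3788 0.1971 0.0268] [-0.     -0.0202]
[0.3826 0.2205 0.0268] [0.     0.0035]
[0.3893 0.2167 0.07  ] [0.0073 0.0007]
```

apply_moves --rows '[[[0,0,0.03,0,0,0,0.008],[0,0,0.04,0,0,0,0.008],[0,-0.01,0.04,0,0,0,0.008],[0.03,-0.025,0,0,0,0,0.008],[0.035,-0.029,0,0,0,0,0.008],[0.035,-0.029,0,0,0,0,0.008],[0.035,-0.029,0,0,0,0,0.008],[0.035,-0.029,0,0,0,0,0.008],[0.03,-0.018,0,0,0,0,0.008],[0.012,-0.007,0,0,0,0,0.008]]]'

```text
t: 6.4
tcp_pos: [0.5961, 0.0386, 0.2844]
eef_rot: [[-0.001, 0.16, 0.987], [-0.0, 0.987, -0.16], [-1.0, -0.001, -0.001]]
ft_force: [0.1, 0.0, -0.2]
width: 0.0139
```

apply_moves --rows '[[[0,0,0,0,0,0,0.008],[0,0,0,0,0,0,0.008],[0,0,0,0,0,0,0.008]]]'

```text
t: 6.7
tcp_pos: [0.5928, 0.0419, 0.2854]
eef_rot: [[-0.0, 0.156, 0.988], [0.0, 0.988, -0.156], [-1.0, 0.0, -0.0]]
ft_force: [-0.4, -0.6, -0.7]
width: 0.0136
```

```bash
python3 snap.py 6 wrist scene top
```

```text
6.85 [0.59288354 0.04185012 0.28575636] [-0.79022681  0.39620098 -0.69587541] 0.01368067990826234
```

View pics/wrist6.png

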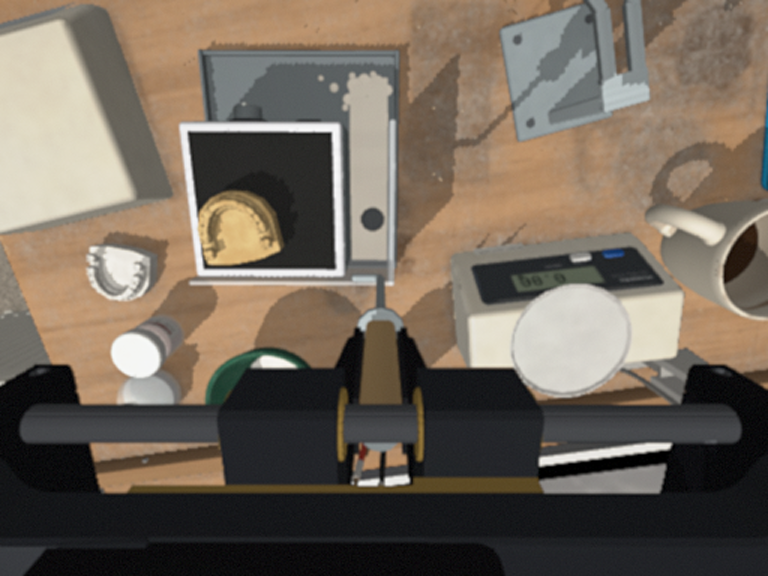

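View pics/scene6.png

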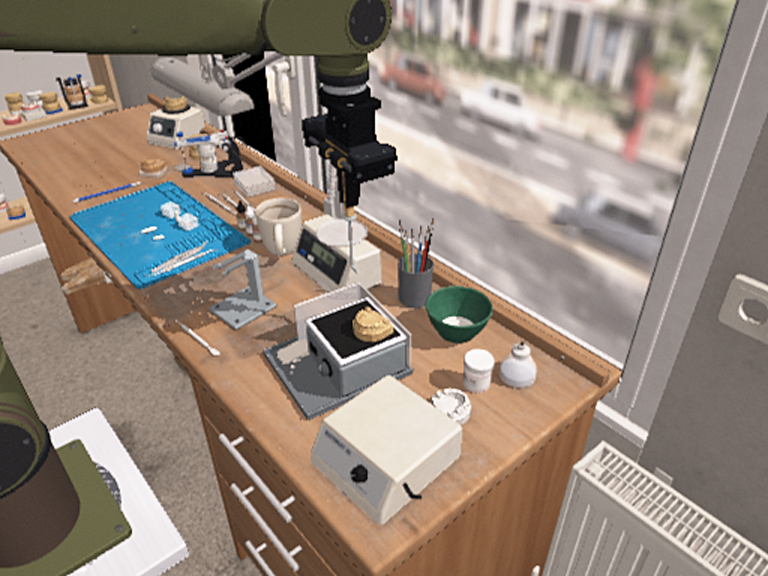

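```bash
python3 - <<'E'
from h import *
np.set_printoptions(precision=4,suppress=True)
f=load("wrist6");c=f["color"][:,:,::-1]
S=4.5;im=cv2.resize(c[60:200,180:290],None,fx=S,fy=S,interpolation=cv2.INTER_CUBIC)
t=np.array([.5929,.0418]);ph=-.156;ex=np.array([np.cos(ph),np.sin(ph)]);ey=np.array([-np.sin(ph),np.cos(ph)])
for z,col in [(.011,(0,0,255)),(.09,(0,255,0))]:
  L=[(-.003,-.021),(-.003,.003),(.003,.003),(.003,-.021)]
  pp=[((np.array(proj(f,[*(t+a*ex+b*ey),z]))-[180,60]+.5)*S).astype(int) for a,b in L]
  cv2.polylines(im,[np.array(pp)],True,col,1)
p=[.506,-.0163,-.1552];c_,s_=np.cos(p[2]),np.sin(p[2])
for z,col in [(.009,(255,0,255)),(.09,(255,255,0))]:
  L=[(-.035,.044),(-.035,.08),(.092,.08),(.092,.044)]
  pp=[((np.array(proj(f,[p[0]+c_*a-s_*b,p[1]+s_*a+c_*b,z]))-[180,60]+.5)*S).astype(int) for a,b in L]
  cv2.polylines(im,[np.array(pp)],True,col,1)
cv2.imwrite("pics/wE.png",im)
E
```

```text
(no output)
```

View pics/wE.png

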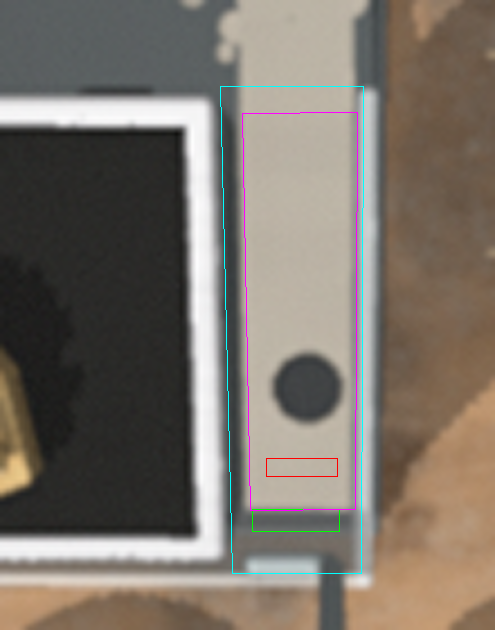

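apply_moves --rows '[[[0,0,-0.02,0,0,0,0.008],[0,0,-0.025,0,0,0,0.008],[0,0,-0.025,0,0,0,0.008],[0,0,-0.025,0,0,0,0.008],[0,0,-0.02,0,0,0,0.008],[0,0,-0.003,0,0,0,0.008],[0,0,0,0,0,0,0.008],[0,0,0,0,0,0,0.008]]]'

```text
t: 7.65
tcp_pos: [0.5943, 0.0412, 0.1691]
eef_rot: [[0.003, 0.157, 0.988], [-0.0, 0.988, -0.157], [-1.0, 0.0, 0.003]]
ft_force: [0.5, -0.2, -1.1]
width: 0.014
```

```bash
python3 snap.py 7 wrist; python3 - <<'E'
from h import *
f=load("wrist7");c=f["color"][:,:,::-1]
cv2.imwrite("pics/wF.png",cv2.resize(c[40:230,190:300],None,fx=3.1,fy=3.1,interpolation=cv2.INTER_CUBIC))
E
```

```text
7.7 [0.59445658 0.04115833 0.16935426] [ 0.2985142   0.13111256 -0.60028588] 0.013977145963524947
```

View pics/wF.png

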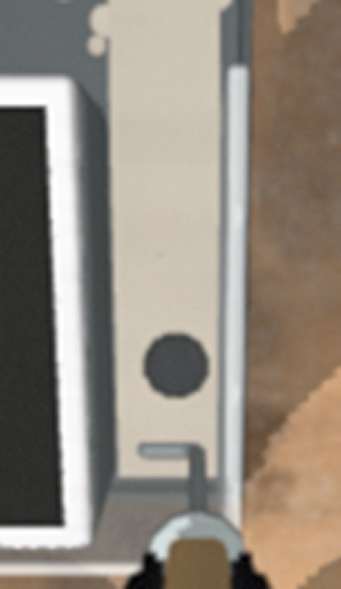

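apply_moves --rows '[[[0,0,-0.003,0,0,0,0.008],[0,0,-0.003,0,0,0,0.008],[0,0,-0.001,0,0,0,0.008],[0,0,0,0,0,0,0.008],[0,0,0,0,0,0,0.008],[0,0,0,0,0,0,0.008]]]'

```text
t: 8.3
tcp_pos: [0.5936, 0.041, 0.1604]
eef_rot: [[0.0, 0.157, 0.988], [-0.0, 0.988, -0.157], [-1.0, -0.0, 0.0]]
ft_force: [0.2, 0.3, -0.9]
width: 0.0137
```

apply_moves --rows '[[[0,0,-0.0005,0,0,0,0.008],[0,0,-0.0005,0,0,0,0.008],[0,0,0,0,0,0,0.008]]]'

```text
t: 8.6
tcp_pos: [0.5936, 0.041, 0.1596]
eef_rot: [[0.0, 0.157, 0.988], [-0.0, 0.988, -0.157], [-1.0, 0.0, 0.0]]
ft_force: [-0.7, 0.6, 0.0]
width: 0.0141
```

apply_moves --rows '[[[0,0,-0.0005,0,0,0,0.008],[0,0,0,0,0,0,0.008]]]'

```text
t: 8.8
tcp_pos: [0.5937, 0.041, 0.1595]
eef_rot: [[0.0, 0.157, 0.988], [-0.0, 0.988, -0.157], [-1.0, 0.0, 0.0]]
ft_force: [-1.3, -0.3, 3.7]
width: 0.0138
```

```bash
cat > prof.py <<'E'
from h import *
import sys
p=[.506,-.0163,-.1552]
R=np.array([[np.cos(p[2]),np.sin(p[2])],[-np.sin(p[2]),np.cos(p[2])]])
A=[]
for n in sys.argv[1:]:
    f=load(n);P=pts(f);q=P[f["depth"]>0];L=(q[:,:2]-p[:2])@R.T;m=(L[:,1]>.049)&(L[:,1]<.075)&(q[:,2]<.018)&(L[:,0]>-.1)&(L[:,0]<.095)
    A.append(np.c_[L[m],q[m,2]*1000])
for x in np.arange(-.094,.092,.004):
    o=[]
    for a in A:
        m=abs(a[:,0]-x)<.0025
        b=[np.median(a[m&(a[:,1]>lo)&(a[:,1]<hi),2]) if (m&(a[:,1]>lo)&(a[:,1]<hi)).sum()>5 else np.nan for lo,hi in [(.049,.062),(.062,.075)]]
        o+=b+[np.nan]
    print(round(x,3),np.round(o,1))
E
python3 prof.py wrist1 wrist6 wrist7
```

```text
-0.094 [5.8 5.7 nan 5.3 5.6 nan 5.7 5.6 nan]
-0.09 [4.9 4.9 nan 4.7 5.3 nan 4.9 4.8 nan]
-0.086 [4.8 4.6 nan 4.9 5.1 nan 4.7 4.7 nan]
-0.082 [4.9 5.2 nan 4.8 5.  nan 5.  5.1 nan]
-0.078 [5.7 5.6 nan 5.3 5.1 nan 5.4 5.4 nan]
-0.074 [5.8 5.8 nan 5.7 5.8 nan 5.7 5.6 nan]
-0.07 [6.2 5.9 nan 6.3 6.3 nan 6.2 6.3 nan]
-0.066 [6.7 7.3 nan 6.8 7.  nan 6.9 6.8 nan]
-0.062 [7.8 7.3 nan 7.4 7.6 nan 7.6 7.5 nan]
-0.058 [8.3 8.2 nan 8.2 8.1 nan 8.4 8.4 nan]
-0.054 [9.1 9.2 nan 9.1 9.3 nan 8.9 9.1 nan]
-0.05 [ 9.7 10.   nan  9.8 10.   nan  9.6  9.6  nan]
-0.046 [10.5 10.4  nan 10.5 10.5  nan 10.5 10.5  nan]
-0.042 [11.4 11.   nan 11.3 10.8  nan 10.9 11.2  nan]
-0.038 [11.7 11.4  nan 11.8 11.8  nan 11.6 11.5  nan]
-0.034 [11.5 11.8  nan 11.9 11.9  nan 11.9 11.9  nan]
-0.03 [11.5 11.4  nan 11.7 11.3  nan 11.4 11.7  nan]
-0.026 [10.7 10.6  nan 10.8 10.7  nan 10.8 10.7  nan]
-0.022 [10.2 10.   nan  9.8 10.2  nan  9.8 10.   nan]
-0.018 [9.1 8.9 nan 9.4 9.  nan 9.  9.1 nan]
-0.014 [9.2 9.  nan 9.4 9.1 nan 9.2 9.2 nan]
-0.01 [9.5 9.5 nan 9.9 9.9 nan 9.9 9.8 nan]
-0.006 [10.8 10.7  nan 10.6 10.4  nan 10.6 
[... 416 characters left out ...]
.8 nan]
0.034 [7.5 8.2 nan 7.9 8.1 nan 7.8 7.7 nan]
0.038 [8.1 8.1 nan 7.7 7.7 nan 7.8 7.9 nan]
0.042 [8.7 9.9 nan 8.3 9.9 nan 8.  9.4 nan]
0.046 [10.  10.7  nan  9.5 10.7  nan  9.9 10.5  nan]
0.05 [ 9.9 10.6  nan 10.1 10.8  nan 10.4 10.8  nan]
0.054 [10.4 11.2  nan 10.1 10.6  nan 10.2 10.9  nan]
0.058 [ 9.7 10.5  nan  8.7 10.5  nan 10.2 10.4  nan]
0.062 [8.  9.  nan 8.1 9.6 nan 7.9 8.8 nan]
0.066 [7.7 7.6 nan 7.7 7.6 nan 7.8 8.  nan]
0.07 [7.8 8.  nan 7.7 7.9 nan 7.6 7.8 nan]
0.074 [7.8 7.9 nan 7.9 7.9 nan 7.7 7.8 nan]
0.078 [7.9 7.9 nan 7.8 8.  nan 7.6 7.5 nan]
0.082 [7.7 7.9 nan 8.  7.9 nan nan 8.3 nan]
0.086 [7.8 7.7 nan 7.7 7.8 nan 8.  7.6 nan]
0.09 [8.  8.2 nan 8.1 7.8 nan 7.8 7.9 nan]
```

apply_moves --rows '[[[-0.002,0.0003,0.0001,0,0,0,0.008],[-0.002,0.0003,0,0,0,0,0.008],[-0.002,0.0003,0,0,0,0,0.008],[-0.002,0.0003,0,0,0,0,0.008]]]'

```text
t: 9.2
tcp_pos: [0.586, 0.0422, 0.1596]
eef_rot: [[0.002, 0.157, 0.988], [-0.0, 0.988, -0.157], [-1.0, 0.0, 0.002]]
ft_force: [2.1, -1.1, 3.7]
width: 0.0135
```

apply_moves --rows '[[[-0.002,0.0003,0,0,0,0,0.008],[-0.002,0.0003,0,0,0,0,0.008],[-0.002,0.0003,0,0,0,0,0.008],[-0.002,0.0003,0,0,0,0,0.008]]]'

```text
t: 9.6
tcp_pos: [0.5779, 0.0434, 0.1595]
eef_rot: [[0.002, 0.157, 0.988], [-0.0, 0.988, -0.157], [-1.0, 0.0, 0.002]]
ft_force: [3.8, 0.6, 4.4]
width: 0.0138
```

apply_moves --rows '[[[-0.002,0.0003,0.0001,0,0,0,0.008],[-0.002,0.0003,0,0,0,0,0.008],[-0.002,0.0003,0,0,0,0,0.008],[-0.002,0.0003,0,0,0,0,0.008]]]'

```text
t: 10.0
tcp_pos: [0.5698, 0.0446, 0.1595]
eef_rot: [[0.001, 0.157, 0.988], [-0.0, 0.988, -0.157], [-1.0, 0.0, 0.001]]
ft_force: [2.9, -0.2, 5.0]
width: 0.0137
```

```bash
cat > look.py <<'E'
import sys
from rig import env, imaging
from h import *
k=sys.argv[1]
f=imaging.grab_frame("wrist");np.savez(f"wrist{k}.npz",**f)
c=f["color"][:,:,::-1]
cv2.imwrite(f"pics/L{k}.png",cv2.resize(c[40:230,170:310],None,fx=3.1,fy=3.1,interpolation=cv2.INTER_CUBIC))
s=env.observe();p=[.506,-.0163,-.1552];C,S=np.cos(p[2]),np.sin(p[2])
def vf(w): d=w[:2]-np.array(p[:2]);return np.round([C*d[0]+S*d[1],-S*d[0]+C*d[1]],4)
print("foot vib x, rod y",vf(s["tcp_pos"]),"z",s["tcp_pos"][2],"F",np.round(s["ft_force"],1),"t",s["t"])
# disc: dark pixels in the slot strip by world pos
v,u=np.mgrid[0:384,0:512]
W=f["world_from_camera"]
r=np.stack([(u-f["cx"])/f["fx"],-(v-f["cy"])/f["fy"],-np.ones_like(u,float)],-1)@W[:3,:3].T
Q=W[:3,3]+r*((.011-W[2,3])/r[...,2:3])
d=Q[...,:2]-p[:2];X=C*d[...,0]+S*d[...,1];Y=-S*d[...,0]+C*d[...,1]
fx=vf(s["tcp_pos"])[0]
m=(X<fx-.003)&(X>-.09)&(Y>.046)&(Y<.078)&(f["color"].max(-1)<85)
m=cv2.morphologyEx(m.astype(np.uint8),cv2.MORPH_OPEN,np.ones((3,3)))>0
n,l,st,ce=cv2.connectedComponentsWithStats(m.astype(np.uint8))
for i in range(1,n):
    if st[i,4]>30:
        q=l==i;print("dark blob n",st[i,4],"X",X[q].min().round(4),X[q].max().round(4),"Y",Y[q].min().round(4),Y[q].max().round(4))
E
python3 look.py 8
```

```text
foot vib x, rod y [0.0532 0.07  ] z 0.15944356830417475 F [ 1.  -0.6  6.6] t 10.05
dark blob n 296 X 0.0287 0.0494 Y 0.0545 0.0738
```

View pics/L8.png

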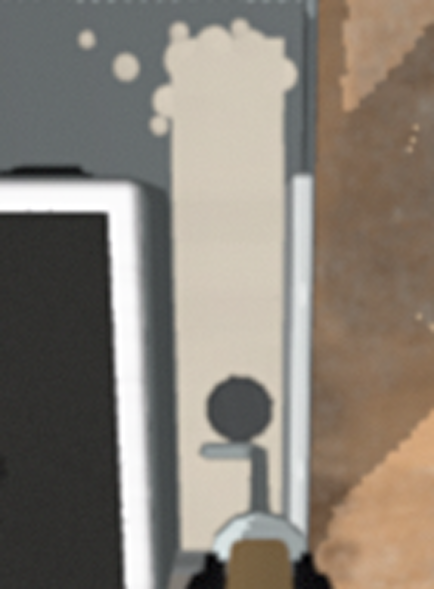

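apply_moves --rows '[[[-0.002,0.0003,0.0003,0,0,0,0.008],[-0.002,0.0003,0,0,0,0,0.008],[-0.002,0.0003,0,0,0,0,0.008],[-0.002,0.0003,0,0,0,0,0.008]]]'

```text
t: 10.45
tcp_pos: [0.5615, 0.0458, 0.1595]
eef_rot: [[0.0, 0.157, 0.988], [-0.0, 0.988, -0.157], [-1.0, 0.0, 0.0]]
ft_force: [2.6, -0.8, 5.4]
width: 0.0139
```

apply_moves --rows '[[[-0.002,0.0003,0,0,0,0,0.008],[-0.002,0.0003,0,0,0,0,0.008],[-0.002,0.0003,0,0,0,0,0.008],[-0.002,0.0003,0,0,0,0,0.008]]]'

```text
t: 10.85
tcp_pos: [0.5535, 0.0471, 0.1595]
eef_rot: [[0.0, 0.157, 0.988], [-0.0, 0.988, -0.157], [-1.0, 0.0, 0.0]]
ft_force: [3.5, -0.7, 4.9]
width: 0.0138
```

```bash
python3 look.py 9
```

```text
foot vib x, rod y [0.0368 0.0699] z 0.1594735156460717 F [ 2.1 -0.4  4.7] t 10.9
dark blob n 300 X 0.0121 0.0329 Y 0.0544 0.0736
```

apply_moves --rows '[[[-0.002,0.0003,0.0001,0,0,0,0.008],[-0.002,0.0003,0,0,0,0,0.008],[-0.002,0.0003,0,0,0,0,0.008],[-0.002,0.0003,0,0,0,0,0.008]]]'

```text
t: 11.3
tcp_pos: [0.5454, 0.0482, 0.1595]
eef_rot: [[0.0, 0.157, 0.988], [-0.0, 0.988, -0.157], [-1.0, -0.0, 0.0]]
ft_force: [3.0, -1.3, 5.0]
width: 0.014
```

apply_moves --rows '[[[-0.002,0.0003,0,0,0,0,0.008],[-0.002,0.0003,0,0,0,0,0.008],[-0.002,0.0003,0,0,0,0,0.008],[-0.001,0.0002,0,0,0,0,0.008]]]'

```text
t: 11.7
tcp_pos: [0.5383, 0.0493, 0.1595]
eef_rot: [[-0.0, 0.157, 0.988], [-0.0, 0.988, -0.157], [-1.0, -0.0, -0.0]]
ft_force: [2.7, -0.8, 4.7]
width: 0.0142
```

```bash
python3 look.py 10
```

```text
foot vib x, rod y [0.0216 0.0698] z 0.15946683675966544 F [ 2.4 -0.2  5.6] t 11.75
dark blob n 292 X -0.0022 0.0174 Y 0.0543 0.0736
```

apply_moves --rows '[[[-0.002,0.0003,0.0002,0,0,0,0.008],[-0.002,0.0003,0.0001,0,0,0,0.008],[-0.002,0.0003,0.0002,0,0,0,0.008],[-0.002,0.0003,0.0002,0,0,0,0.008]]]'

```text
t: 12.15
tcp_pos: [0.5301, 0.0506, 0.1598]
eef_rot: [[-0.001, 0.157, 0.988], [0.0, 0.988, -0.157], [-1.0, -0.0, -0.001]]
ft_force: [2.4, -1.2, 2.9]
width: 0.0139
```

apply_moves --rows '[[[-0.002,0.0003,0.0003,0,0,0,0.008],[-0.002,0.0003,0.0004,0,0,0,0.008]]]'

```text
t: 12.35
tcp_pos: [0.5261, 0.0512, 0.1606]
eef_rot: [[-0.001, 0.157, 0.988], [0.0, 0.988, -0.157], [-1.0, -0.0, -0.001]]
ft_force: [2.6, 0.3, 2.1]
width: 0.014
```

apply_moves --rows '[[[-0.002,0.0003,0.0004,0,0,0,0.008],[-0.002,0.0003,0.0004,0,0,0,0.008]]]'

```text
t: 12.55
tcp_pos: [0.5221, 0.0518, 0.1614]
eef_rot: [[-0.001, 0.157, 0.988], [0.0, 0.988, -0.157], [-1.0, -0.0, -0.001]]
ft_force: [1.5, -0.2, 2.8]
width: 0.014
```

```bash
python3 look.py 11
```

```text
foot vib x, rod y [0.005  0.0697] z 0.16140195853437742 F [1.4 0.1 4.4] t 12.6
dark blob n 307 X -0.0195 0.0013 Y 0.0541 0.0735
```

View pics/L11.png

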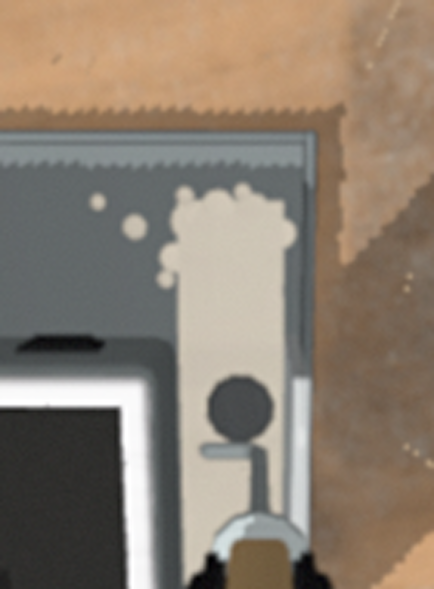

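apply_moves --rows '[[[-0.002,0.0003,0.0004,0,0,0,0.008],[-0.002,0.0003,0.0003,0,0,0,0.008]]]'

```text
t: 12.8
tcp_pos: [0.5181, 0.0523, 0.162]
eef_rot: [[-0.001, 0.157, 0.988], [0.0, 0.988, -0.157], [-1.0, -0.0, -0.001]]
ft_force: [1.7, -0.5, 1.8]
width: 0.0137
```

apply_moves --rows '[[[-0.002,0.0003,0.0002,0,0,0,0.008],[-0.002,0.0003,0.0001,0,0,0,0.008]]]'

```text
t: 13.0
tcp_pos: [0.5142, 0.053, 0.1625]
eef_rot: [[-0.001, 0.157, 0.988], [0.0, 0.988, -0.157], [-1.0, -0.0, -0.001]]
ft_force: [1.5, -0.5, 1.3]
width: 0.0138
```

apply_moves --rows '[[[-0.002,0.0003,-0.0001,0,0,0,0.008],[-0.002,0.0003,-0.0003,0,0,0,0.008]]]'

```text
t: 13.2
tcp_pos: [0.5102, 0.0535, 0.1622]
eef_rot: [[-0.001, 0.157, 0.988], [0.0, 0.988, -0.157], [-1.0, -0.0, -0.001]]
ft_force: [1.8, 0.1, 2.9]
width: 0.0138
```

```bash
python3 look.py 12
```

```text
foot vib x, rod y [-0.007   0.0697] z 0.16209682613410256 F [0.2 0.3 3.8] t 13.25
dark blob n 297 X -0.0303 -0.0104 Y 0.054 0.0734
```

apply_moves --rows '[[[-0.002,0.0003,-0.0003,0,0,0,0.008],[-0.002,0.0003,-0.0004,0,0,0,0.008]]]'

```text
t: 13.45
tcp_pos: [0.5064, 0.0541, 0.1615]
eef_rot: [[-0.0, 0.157, 0.988], [0.0, 0.988, -0.157], [-1.0, -0.0, -0.0]]
ft_force: [0.7, -0.2, 2.9]
width: 0.0136
```

apply_moves --rows '[[[-0.002,0.0003,-0.0004,0,0,0,0.008],[-0.002,0.0003,-0.0002,0,0,0,0.008]]]'

```text
t: 13.65
tcp_pos: [0.5025, 0.0547, 0.1609]
eef_rot: [[0.0, 0.157, 0.988], [-0.0, 0.988, -0.157], [-1.0, 0.0, 0.0]]
ft_force: [2.7, -0.4, 1.9]
width: 0.0135
```

apply_moves --rows '[[[-0.002,0.0003,0,0,0,0,0.008],[-0.002,0.0003,0.0003,0,0,0,0.008]]]'

```text
t: 13.85
tcp_pos: [0.4987, 0.0553, 0.1614]
eef_rot: [[0.001, 0.157, 0.988], [-0.0, 0.988, -0.157], [-1.0, 0.0, 0.001]]
ft_force: [1.9, 0.0, 1.7]
width: 0.0139
```

```bash
python3 look.py 13
```

```text
foot vib x, rod y [-0.0185  0.0696] z 0.16141873863812348 F [ 2.7 -0.2  2. ] t 13.9
dark blob n 285 X -0.0407 -0.022 Y 0.0539 0.0734
```

apply_moves --rows '[[[-0.002,0.0003,0.0003,0,0,0,0.008],[-0.002,0.0003,0.0004,0,0,0,0.008]]]'

```text
t: 14.1
tcp_pos: [0.4946, 0.0559, 0.1621]
eef_rot: [[0.001, 0.157, 0.988], [-0.0, 0.988, -0.157], [-1.0, 0.0, 0.001]]
ft_force: [2.5, -0.9, 2.1]
width: 0.0137
```

apply_moves --rows '[[[-0.002,0.0003,0.0004,0,0,0,0.008],[-0.002,0.0003,0.0004,0,0,0,0.008]]]'

```text
t: 14.3
tcp_pos: [0.4905, 0.0565, 0.1629]
eef_rot: [[0.0, 0.157, 0.988], [-0.0, 0.988, -0.157], [-1.0, 0.0, 0.0]]
ft_force: [2.2, -0.3, 2.0]
width: 0.0135
```

apply_moves --rows '[[[-0.002,0.0003,0.0004,0,0,0,0.008],[-0.002,0.0003,0.0003,0,0,0,0.008]]]'

```text
t: 14.5
tcp_pos: [0.4861, 0.0572, 0.1633]
eef_rot: [[-0.001, 0.157, 0.988], [0.0, 0.988, -0.157], [-1.0, -0.0, -0.001]]
ft_force: [0.3, -0.6, 0.9]
width: 0.0142
```

```bash
python3 look.py 14
```

```text
foot vib x, rod y [-0.0313  0.0695] z 0.1633154747211879 F [ 1.1 -0.2  3.9] t 14.55
dark blob n 307 X -0.0555 -0.0345 Y 0.0537 0.0733
```

apply_moves --rows '[[[-0.002,0.0003,0.0001,0,0,0,0.008],[-0.002,0.0003,0,0,0,0,0.008]]]'

```text
t: 14.75
tcp_pos: [0.4823, 0.0577, 0.1635]
eef_rot: [[-0.0, 0.157, 0.988], [0.0, 0.988, -0.157], [-1.0, -0.0, -0.0]]
ft_force: [2.2, 0.9, 3.1]
width: 0.014
```

apply_moves --rows '[[[-0.002,0.0003,-0.0001,0,0,0,0.008],[-0.002,0.0003,-0.0002,0,0,0,0.008]]]'

```text
t: 14.95
tcp_pos: [0.4783, 0.0584, 0.1633]
eef_rot: [[-0.0, 0.157, 0.988], [0.0, 0.988, -0.157], [-1.0, -0.0, -0.0]]
ft_force: [0.4, -0.1, 3.1]
width: 0.0138
```

apply_moves --rows '[[[-0.002,0.0003,-0.0003,0,0,0,0.008],[-0.002,0.0003,-0.0003,0,0,0,0.008]]]'

```text
t: 15.15
tcp_pos: [0.4743, 0.0589, 0.1628]
eef_rot: [[-0.0, 0.157, 0.988], [0.0, 0.988, -0.157], [-1.0, 0.0, -0.0]]
ft_force: [1.7, -0.0, 4.4]
width: 0.0139
```

```bash
python3 look.py 15
```

```text
foot vib x, rod y [-0.0433  0.0695] z 0.1626338699082939 F [0.1 0.  5.3] t 15.2
dark blob n 308 X -0.0674 -0.0464 Y 0.0537 0.0732
```

View pics/L15.png

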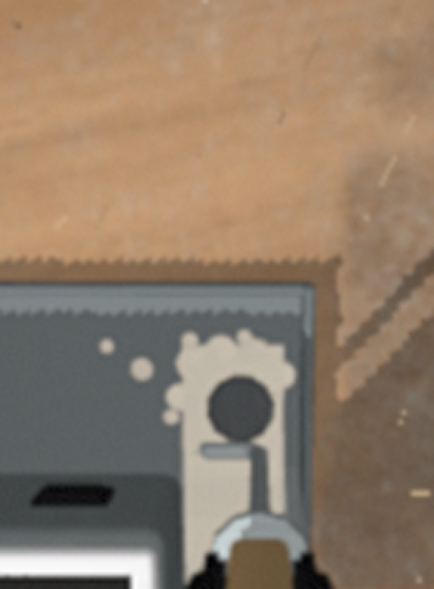

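apply_moves --rows '[[[-0.002,0.0003,-0.0002,0,0,0,0.008],[-0.002,0.0003,-0.0003,0,0,0,0.008],[-0.002,0.0003,-0.0004,0,0,0,0.008]]]'

```text
t: 15.5
tcp_pos: [0.4684, 0.0598, 0.1617]
eef_rot: [[0.0, 0.157, 0.988], [-0.0, 0.988, -0.157], [-1.0, -0.0, 0.0]]
ft_force: [1.1, -0.7, 4.4]
width: 0.0135
```

apply_moves --rows '[[[-0.002,0.0003,-0.0004,0,0,0,0.008],[-0.002,0.0003,-0.0004,0,0,0,0.008],[-0.002,0.0003,-0.0004,0,0,0,0.008]]]'

```text
t: 15.8
tcp_pos: [0.4625, 0.0607, 0.1607]
eef_rot: [[0.0, 0.157, 0.988], [-0.0, 0.988, -0.157], [-1.0, 0.0, 0.0]]
ft_force: [0.5, -0.8, 4.8]
width: 0.0136
```

```bash
python3 look.py 16
```

```text
foot vib x, rod y [-0.0553  0.0694] z 0.1605825988277115 F [-0.2 -1.1  5.2] t 15.85
dark blob n 310 X -0.0797 -0.0589 Y 0.0538 0.0731
```

apply_moves --rows '[[[-0.002,0.0003,-0.0002,0,0,0,0.008],[-0.002,0.0003,-0.0004,0,0,0,0.008],[-0.001,0.0002,-0.0002,0,0,0,0.008],[0,0,0,0,0,0,0.008]]]'

```text
t: 16.25
tcp_pos: [0.4573, 0.0615, 0.1597]
eef_rot: [[-0.0, 0.157, 0.988], [0.0, 0.988, -0.157], [-1.0, -0.0, -0.0]]
ft_force: [0.8, 0.8, 4.2]
width: 0.0138
```

```bash
python3 look.py 17
```

```text
foot vib x, rod y [-0.0601  0.0693] z 0.15970840442063328 F [ 0.6 -0.2  5.3] t 16.3
dark blob n 345 X -0.0863 -0.0634 Y 0.0538 0.0742
```

View pics/L17.png

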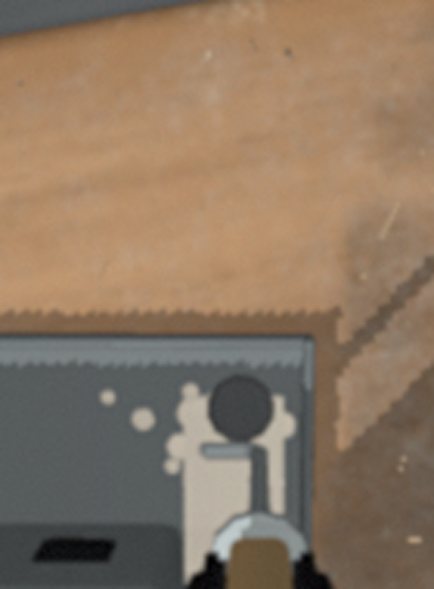

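apply_moves --rows '[[[0,0,0.001,0,0,0,0.008],[0.001,0,0.002,0,0,0,0.008],[0.001,0,0.006,0,0,0,0.008],[0,0,0.015,0,0,0,0.008],[0,0,0.025,0,0,0,0.008],[0,0,0.03,0,0,0,0.008],[0,0,0.03,0,0,0,0.008],[0,0,0.016,0,0,0,0.008],[0,0,0,0,0,0,0.008]]]'

```text
t: 17.2
tcp_pos: [0.4609, 0.0616, 0.2884]
eef_rot: [[0.006, 0.157, 0.988], [0.0, 0.988, -0.157], [-1.0, 0.001, 0.006]]
ft_force: [0.1, 0.4, -1.6]
width: 0.0137
```

apply_moves --rows '[[[-0.013,0.025,0,0,0,0,0.008],[-0.015,0.03,0,0,0,0,0.008],[-0.018,0.035,0,0,0,0,0.008],[-0.018,0.035,0,0,0,0,0.008],[-0.013,0.0305,0,0,0,0,0.008],[0,0,-0.01,0,0,0,0.008],[0,0,0,0,0,0,0.008],[0,0,0,0,0,0,0.008]]]'

```text
t: 18.0
tcp_pos: [0.3823, 0.2161, 0.2732]
eef_rot: [[-0.002, 0.158, 0.987], [-0.001, 0.987, -0.158], [-1.0, -0.002, -0.002]]
ft_force: [-0.5, -0.5, -0.8]
width: 0.0135
```

```bash
python3 snap.py 18 wrist top scene;python3 - <<'E'
from h import *
f=load("top18");c=f["color"][:,:,::-1]
cv2.imwrite("pics/t18.png",cv2.resize(c[180:290,150:330],None,fx=4.4,fy=4.4,interpolation=cv2.INTER_CUBIC))
E
```

```text
18.15 [0.38300071 0.21616174 0.27464121] [ 0.42978613 -0.26041599 -1.19980769] 0.013953545223941622
```

View pics/t18.png

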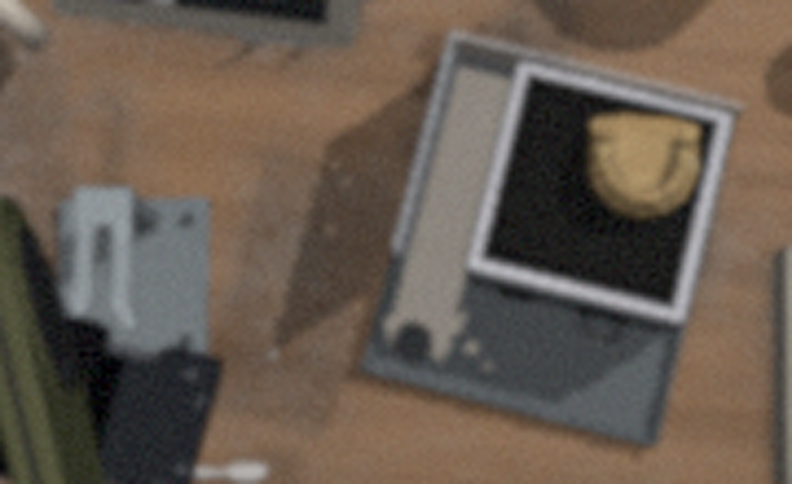

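View pics/wrist18.png

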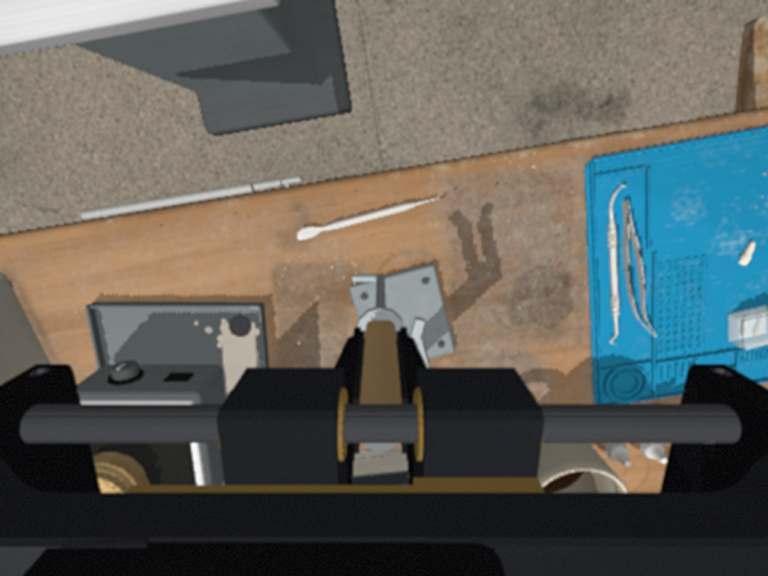

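```bash
python3 - <<'E'
from h import *
p=[.506,-.0163,-.1552];C,S=np.cos(p[2]),np.sin(p[2])
for n,uv,z in [("top18",np.array([413,342])/4.4+[150,180]-.4,.0085),("wrist18",np.array([239,325])/1.5-.3,.0085)]:
    w=at(load(n),uv,z);d=w[:2]-p[:2];print(n,w,[C*d[0]+S*d[1],-S*d[0]+C*d[1]])
f=load("wrist18");P=pts(f);v,u=216,159;print(P[v-8:v+9:4,u-8:u+9:4,2])
E
```

```text
top18 [0.44164788 0.05656303 0.0085    ] [np.float64(-0.07484165162326116), np.float64(0.06203986332694343)]
wrist18 [0.43978216 0.05831961 0.0085    ] [np.float64(-0.07695647519176499), np.float64(0.0634869311289508)]
[[0.00538831 0.00589375 0.00369695 0.00445024 0.00526423]
 [0.00364515 0.00694823 0.00720116 0.00789264 0.00597986]
 [0.00469268 0.00741714 0.0072842  0.0082516  0.00605461]
 [0.00523714 0.00907585 0.01000379 0.00916076 0.00783017]
 [0.00717801 0.00703776 0.00988149 0.00742017 0.00398832]]
```

apply_moves --rows '[[[0,0,-0.025,0,0,0,0.008],[0,0,-0.025,0,0,0,0.008],[0,0,-0.025,0,0,0,0.008],[-0.0008,0.001,-0.02,0,0,0,0.008],[0,0,-0.003,0,0,0,0.008],[0,0,0,0,0,0,0.008],[0,0,0,0,0,0,0.008],[0,0,0,0,0,0,0.008]]]'

```text
t: 18.95
tcp_pos: [0.3827, 0.2182, 0.1784]
eef_rot: [[0.003, 0.158, 0.988], [0.001, 0.988, -0.158], [-1.0, 0.001, 0.002]]
ft_force: [-0.5, 0.1, -0.4]
width: 0.0141
```

```bash
python3 snap.py 19 wrist scene; python3 - <<'E'
from h import *
f=load("scene19");c=f["color"][:,:,::-1]
cv2.imwrite("pics/s19.png",cv2.resize(c[130:280,90:290],None,fx=3.8,fy=3.8,interpolation=cv2.INTER_CUBIC))
E
```

```text
19.05 [0.38239836 0.2182235  0.17800687] [ 0.21798477  0.577755   -0.76681677] 0.014001938632062838
```

View pics/s19.png

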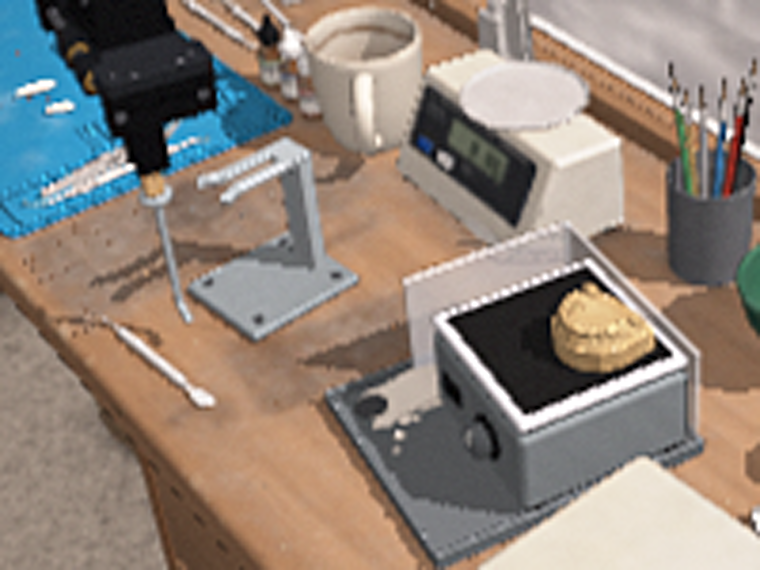

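apply_moves --rows '[[[0.01,0.001,-0.002,0,0,0,0.008],[0.015,0.0018,0,0,0,0,0.008],[0.015,0.0018,0,0,0,0,0.008],[0.015,0.0018,0,0,0,0,0.008],[0.015,0.0018,0,0,0,0,0.008],[0.0095,0.001,0,0,0,0,0.008],[0,0,0,0,0,0,0.008],[0,0,0,0,0,0,0.008],[0,0,0,0,0,0,0.008]]]'

```text
t: 19.95
tcp_pos: [0.4607, 0.2272, 0.1746]
eef_rot: [[-0.0, 0.157, 0.988], [-0.0, 0.988, -0.157], [-1.0, -0.0, -0.0]]
ft_force: [0.6, -0.0, -1.2]
width: 0.0139
```

```bash
python3 snap.py 20 wrist scene; python3 - <<'E'
from h import *
f=load("scene20");c=f["color"][:,:,::-1]
f=load("wrist20");d=f["color"][:,:,::-1]
a=cv2.resize(c[150:240,110:200],(400,400),interpolation=cv2.INTER_CUBIC);b=cv2.resize(d[150:250,200:300],(400,400),interpolation=cv2.INTER_CUBIC)
cv2.imwrite("pics/s20.png",np.hstack([a,b]))
E
```

```text
20.05 [0.46073928 0.22716878 0.17470665] [-0.22049195  0.23929249 -0.70858421] 0.014201226864017905
```

View pics/s20.png

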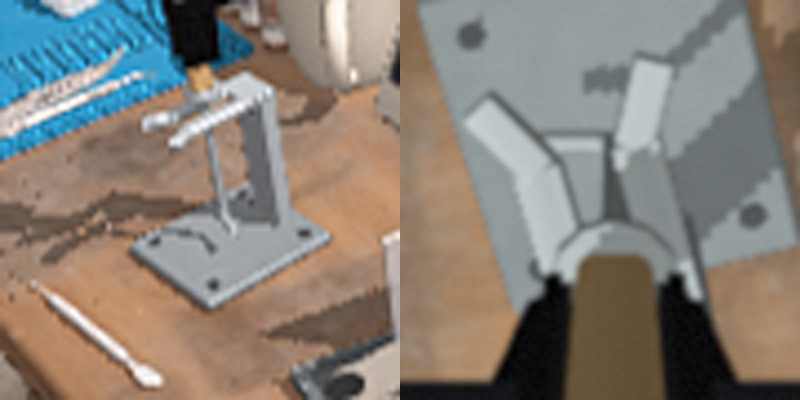

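Rod is inside the fork with no side force. I'll add 1 mm toward the post and lower it.

apply_moves --rows '[[[0.001,0,-0.003,0,0,0,0.008],[0,0,-0.003,0,0,0,0.008],[0,0,-0.003,0,0,0,0.008],[0,0,-0.001,0,0,0,0.008],[0,0,0,0,0,0,0.008],[0,0,0,0,0,0,0.008]]]'

```text
t: 20.65
tcp_pos: [0.4622, 0.2272, 0.1647]
eef_rot: [[-0.0, 0.157, 0.988], [-0.0, 0.988, -0.157], [-1.0, -0.0, -0.0]]
ft_force: [-0.6, 0.0, 0.0]
width: 0.0141
```

apply_moves --rows '[[[0,0,-0.0005,0,0,0,0.008],[0,0,0,0,0,0,0.008]]]'

```text
t: 20.85
tcp_pos: [0.4623, 0.2272, 0.1643]
eef_rot: [[0.0, 0.157, 0.988], [-0.0, 0.988, -0.157], [-1.0, 0.0, 0.0]]
ft_force: [-0.1, 0.0, -1.2]
width: 0.0138
```

apply_moves --rows '[[[0,0,-0.0005,0,0,0,0.008],[0,0,0,0,0,0,0.008]]]'

```text
t: 21.05
tcp_pos: [0.4622, 0.2272, 0.1637]
eef_rot: [[-0.0, 0.157, 0.988], [-0.0, 0.988, -0.157], [-1.0, -0.0, -0.0]]
ft_force: [0.9, 0.6, -0.5]
width: 0.0137
```

apply_moves --rows '[[[0,0,-0.0005,0,0,0,0.008],[0,0,0,0,0,0,0.008]]]'

```text
t: 21.25
tcp_pos: [0.4623, 0.2272, 0.1636]
eef_rot: [[0.0, 0.157, 0.988], [0.0, 0.988, -0.157], [-1.0, 0.0, 0.0]]
ft_force: [-2.2, -0.2, 1.9]
width: 0.0142
```

apply_moves --rows '[[[0,0,-0.0003,0,0,0,0.008],[0,0,0,0,0,0,0.008]]]'

```text
t: 21.45
tcp_pos: [0.4623, 0.2272, 0.1636]
eef_rot: [[0.0, 0.157, 0.988], [0.0, 0.988, -0.157], [-1.0, 0.0, 0.0]]
ft_force: [-2.8, -0.7, 5.8]
width: 0.0143
```

apply_moves --rows '[[[0,0,0.0004,0,0,0,0.008],[0,0,0,0,0,0,0.018],[0,0,0,0,0,0,0.025],[0,0,0,0,0,0,0.04],[0,0,0,0,0,0,0.05],[0,0,0,0,0,0,0.05],[0,0,0,0,0,0,0.05],[0,0,0,0,0,0,0.05]]]'

```text
t: 22.25
tcp_pos: [0.4623, 0.2272, 0.1633]
eef_rot: [[0.0, 0.157, 0.988], [-0.0, 0.988, -0.157], [-1.0, 0.0, 0.0]]
ft_force: [0.7, -1.0, -0.4]
width: 0.0496
```

```bash
python3 snap.py 21 wrist
```

```text
22.3 [0.46226893 0.22720887 0.16336913] [-0.66182244  0.00602703  0.57993273] 0.05010127612298164
```

View pics/wrist21.png

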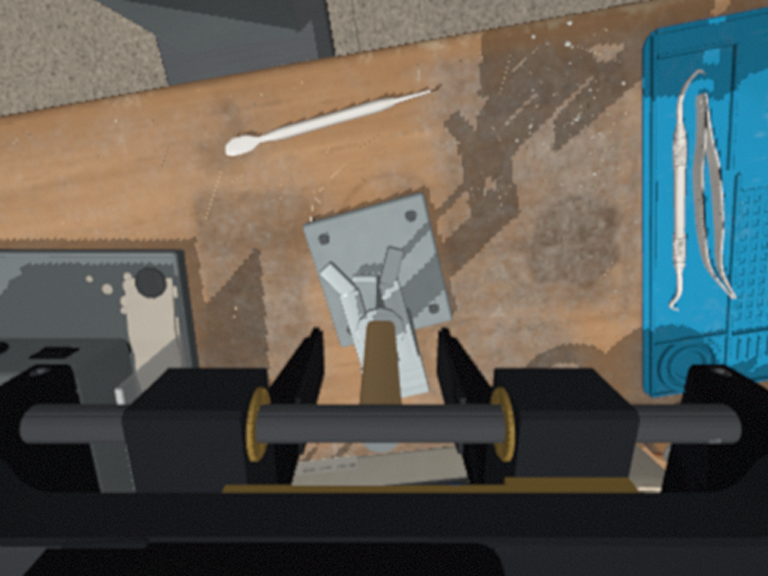

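Rod hangs upright, between open jaws. Withdraw upwards.

apply_moves --rows '[[[0,0,0.01,0,0,0,0.05],[0,0,0.02,0,0,0,0.05],[0,0,0.025,0,0,0,0.05],[0,0,0.03,0,0,0,0.05],[0,0,0.03,0,0,0,0.05],[0,0.02,0.02,0,0,0,0.05],[-0.02,0.04,0,0,0,0,0.05],[-0.02,0.04,0,0,0,0,0.05],[-0.02,0.04,0,0,0,0,0.05],[0,0,0,0,0,0,0.05]]]'

```text
t: 23.3
tcp_pos: [0.4, 0.3707, 0.2993]
eef_rot: [[-0.0, 0.151, 0.988], [0.002, 0.988, -0.151], [-1.0, 0.002, -0.0]]
ft_force: [0.1, -0.9, 0.4]
width: 0.05
```

apply_moves --rows '[[[-0.02,0.04,0,0,0,0,0.05],[-0.02,0.04,0,0,0,0,0.05],[0,0,0,0,0,0,0.05],[0,0,0,0,0,0,0.05],[0,0,0,0,0,0,0.05],[0,0,0,0,0,0,0.05],[0,0,0,0,0,0,0.05],[0,0,0,0,0,0,0.05]]]'

```text
t: 24.1
tcp_pos: [0.3627, 0.4466, 0.2985]
eef_rot: [[0.0, 0.158, 0.987], [0.0, 0.987, -0.158], [-1.0, 0.0, 0.0]]
ft_force: [-0.1, 0.2, 0.7]
width: 0.0501
```

```bash
python3 snap.py 22 scene top; python3 - <<'E'
from h import *
f=load("scene22");c=f["color"][:,:,::-1]
cv2.imwrite("pics/s22.png",cv2.resize(c[130:280,110:290],None,fx=4,fy=4,interpolation=cv2.INTER_CUBIC))
f=load("top22");c=f["color"][:,:,::-1]
cv2.imwrite("pics/t22.png",cv2.resize(c[120:290,150:390],None,fx=3.3,fy=3.3,interpolation=cv2.INTER_CUBIC))
a,b=load("scene0")["color"].astype(int),load("scene22")["color"].astype(int)
for n in ["scene","top"]:
  A,B=[pts(load(n+k)) for k in("0","22")]
  for nm,lo,hi in [("cast",(.5,-.12,.09),(.6,-.02,.13)),("bowl",(.62,-.2,.02),(.8,-.02,.075)),("jar",(.55,-.27,.02),(.68,-.15,.07)),("handle",(.44,.2,.13),(.49,.25,.22))]:
    o=[]
    for P in(A,B):
        m=np.all((P>lo)&(P<hi),-1);o.append(np.r_[m.sum(),P[m].mean(0).round(4)])
    print(n,nm,*o)
E
```

```text
24.2 [0.36250578 0.44681813 0.29840767] [ 1.05328635 -0.15437901  0.24236463] 0.05022387877345064
scene cast [ 4.670e+02  5.436e-01 -7.290e-02  1.038e-01] [ 4.630e+02  5.442e-01 -7.230e-02  1.037e-01]
scene bowl [ 1.157e+03  7.286e-01 -9.670e-02  4.620e-02] [ 1.153e+03  7.282e-01 -9.650e-02  4.650e-02]
scene jar [ 5.940e+02  6.260e-01 -2.185e-01  4.200e-02] [ 5.960e+02  6.265e-01 -2.185e-01  4.180e-02]
scene handle [144.       0.4585   0.2222   0.1677] [141.       0.4592   0.2224   0.1676]
top cast [ 5.550e+02  5.474e-01 -6.560e-02  1.038e-01] [ 5.740e+02  5.480e-01 -6.550e-02  1.036e-01]
top bowl [ 1.080e+03  7.302e-01 -1.092e-01  4.580e-02] [ 1.074e+03  7.301e-01 -1.086e-01  4.580e-02]
top jar [ 4.720e+02  6.277e-01 -2.142e-01  4.440e-02] [ 4.660e+02  6.284e-01 -2.142e-01  4.500e-02]
top handle [74.      0.4604  0.2224  0.1807] [75.      0.4613  0.2226  0.1795]
```

View pics/s22.png

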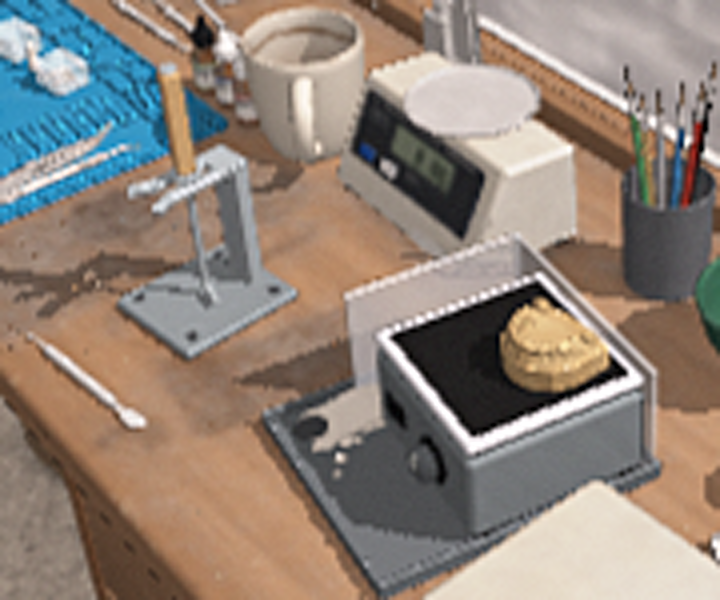

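View pics/t22.png

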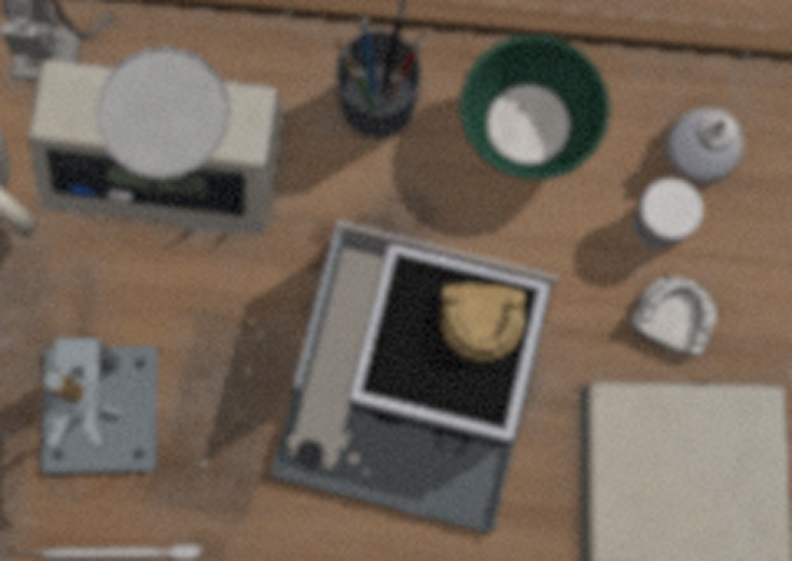

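Both pictures show the disc on the open front of the tray (top view about pixel 310, 455), inside the rim. The rod hangs in its fork, and the cast, bowl and jar have not moved.

```bash
python3 -c "
from rig import env
print(env.job_done())"
```

```text
the job is handed in; nothing more can be done
None
```

The disc is out of the slot and lying on the open front of the drip tray, the rod is back in its fork, and the job was handed in at about 24 s of the 72 s allowed.

- **Raking:** I measured the plaster height from the wrist camera's depth picture and followed it with the foot. The foot's vertical force readings stayed at about 1 to 7 N, against the 20 N limit. I read force only at the end of each short move and at each look, so brief peaks in between would not have shown.
- **Disc:** its centre ended about 75–77 mm in front of the tray's centre (two cameras, 2 mm apart). That puts the whole disc roughly 28 mm past the slot mouth and 7–9 mm short of the front rim. It lies on the thin end of the plaster, slightly tilted, and the fingers never touched it.
- **Rod:** its collar rests on the prongs and it hangs upright, within about 1 mm of where it started. The jaws were open and the arm was clear at the end.
- **Cast, bowl and jar:** their measured positions match the start within about 1 mm, which is the camera noise.

No check failed or disagreed beyond that camera noise.

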